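Load the ultrasonic cleaner with glass beads

ROBOT

A 6-joint arm with a two-finger parallel gripper is mounted at the origin on the work surface. World frame = base frame: x ahead of the robot, y to its left, z up, the work surface at z = 0. Lengths are in m, angles in rad, forces in N, time in s.
With the tool pointing down it reaches from about 0.35 to 0.85 m from the base axis. Payload 8.1 kg.
Tool frame: the origin (TCP) lies on the mounting face of the last link; the fingertips stand 186 mm ahead of it and the grasp point (between the pads) lies 167 mm ahead of it; z points along the fingers, y is the line along which they close (so a half turn about z gives the same grasp; the last joint's range is limited). The gripper opens to 93 mm and grips with 3 to 60 N. Pads are 15 mm wide; open, the fingers measure 128 mm over their backs; the gripper's body (75 mm by 188 mm) begins 65 mm behind the grasp point.
Start: joints at [-1.258, 0.13, 1.488, -0, 1.523, -0.085], TCP at [0.232, -0.553, 0.405] pointing down, gripper open.
Joint ranges: [-2.96, 2.96], [-0.89, 2.26], [0.02, 2.5], [-1.34, 4.48], [0, 2.73], [-2.66, 2.66]. Speed limits (rad/s): [2.39, 2.39, 2.79, 3.14, 3.14, 3.14].

INTERFACE

Orientations are given as a rotation vector (axis times angle).
In Python, from plant import read_state, read_camera, camera_params, close_job gives the robot as it stands. The module is installed in compiled form; this text tells all that it offers.
- The arm moves only by the tool servo_tool, never from a script. Its argument "increments" is a list of rows, each an object with "slide": the shift along the tool's x, y, z in mm, a list of three; "dr": the turn, a rotation vector about the tool's x, y, z in rad, a list of three; "jaw": the closure, from 0 (fully open) to 1 (shut). In form: [{"slide": [x, y, z], "dr": [ax, ay, az], "jaw": jaw}, ...]. A call has 1 to 20 rows; each row is the pose to reach, as a shift and turn from the pose commanded when the call began, along the tool's axes at that moment; what a row does not reach only later rows make up. A row lasts 1/10 s, in which the tool goes at most 50 mm and 8.59 degrees, less where a joint would pass 70% of its speed; a pose out of reach is approached as far as the arm can. A call with a gripper value outside its range is refused whole. The fingers move at their own pace and stop on an object; "force" is the grip in N (left out, the last holds). Time passes only in rows, so rows that repeat a pose let the fingers close. It gives the time, the measured TCP pose, the force, the opening and the grip force at its end, in the units of the state.
- read_state(): the state, without advancing time (a new reading comes with each control period).
- read_camera(name): name is "side" or "top" or "wrist"; returns (picture, depth): 480x640x3 uint8, red, green, blue; 480x640 float32, m along the optical axis (not along the pixel's ray), 0 where there is no reading.
- camera_params(name): a dict with "fx", "fy", "cx", "cy" (pixels), "k1" (the pictures are not rectified: a ray, as slopes to the right and down, at radius r is drawn at 1 + k1 r^2 times it, then the intrinsics apply), "rvec" (rotation vector, rad) and "tvec" (3), from world to camera coordinates, as OpenCV has them. Camera axes: x right, y down, z forward; pixel columns grow to the right and rows downward; lengths in m; the calibration is good to about 2 mm. A picture is of the moment at which its call begins: read the wrist's pose just before it. camera_params takes no time and is no camera call; for the wrist camera it gives the pose at the moment of the call.
- close_job(): hands the job in; it is judged then, once.
The state is a dict: "t": time; "q": joint angles; "dq": joint speeds; "joint_torque": joint torques, N m; "tool_pos": TCP position; "orientation": TCP orientation; "force": force on the tool from outside, world axes, zero at the start; "wrist_torque": the same for the moment, N m; "opening": finger opening in m; "gripper_force": force on a finger pad.
Only numpy, scipy, OpenCV 4.12 (cv2) and the standard library are available. Lean on these libraries where they do the work, as an engineer would, in place of code of your own. Each camera call takes 0.05 s, during which the arm holds its last target. There are 200 camera calls.

TASK

Load the ultrasonic cleaner: take off its lid, pick up the handled dish and angle it steeply so that its lip is down inside the tank walls before any bead leaves it, then tip all six beads gently into the basket without knocking the porcelain against the machine. Stand the empty dish upright on the bench again, and put the lid back on fully home. Leave the other things on the bench where they are.

Things in the scene. Friction and masses are not known exactly. Their poses are not given: they have to be found in the camera images.
- cleaner: Ultrasonic cleaner, a steel box fixed to the bench, 140 (x) by 190 (y) mm, flat top rim at 128 mm. Control panel on its -x face. Origin: centre of its underside. Its dry, open tank is 104 (x) by 150 (y) mm between upright walls 18 (x) and 20 (y) mm thick. Fixed inside is a metal basket, 95 by 141 mm within its sides: floor 55 mm, side tops 16 mm below the rim. The lid covers it at the start.
- tank_mouth (a point): Centre of the tank's mouth, level with the top rim, 128 mm above the bench; axes as cleaner (y is the long way of the tank). It is the same for the lid's seat.
- lid: Loose steel lid on the cleaner, 0.3 kg: plate 124 (x) by 170 (y) by 3 mm. Origin: centre of the plate's underside, at tank_mouth when seated. Below it a locating skirt, 96 by 142 mm and 8 mm deep, enters the tank's mouth with 4 mm to spare all round. On top a black bar handle along y, 14 mm wide, 90 mm long, 14 mm tall, centre line 31 mm above the origin, open beneath.
- lid_grip (a point): Centre of the lid's bar handle, 31 mm above the underside of the plate; axes as lid.
- dish: White porcelain dish, 0.2 kg: foot radius 32 mm, straight wall flaring 34 degrees to 60 mm at the rim, 42 mm tall, wall 3.5 mm, floor 5 mm. Origin: centre of its underside; z up. Tilted about the handle, beads stay in to about 45 degrees and are out by about 85. Straight handle along its -x: 15 mm wide, 16 mm tall, 55 to 157 mm from the dish's axis, centre line 40 mm up.
- dish_grip (a point): Point on the handle's centre line 105 mm from the dish's axis, 40 mm above the underside; axes as dish.
- dish_mid (a point): Point on the dish's axis, 20 mm above its underside, in the middle of the beads' space; axes as dish.
- lip_left (a point): Point on the dish's rim at its +y side (58 mm from the axis, 42 mm above the underside); axes as dish.
- lip_right (a point): Point on the dish's rim at its -y side, likewise.
- lip_front (a point): Point on the dish's rim at its +x side, opposite the handle, likewise.
- rinse_bottle: Bystander: clear plastic bottle with a white cap, 68 mm across, 165 mm tall, standing upright. Origin: centre of its underside.
- swab_jar: Bystander: glass jar with a metal lid, 68 mm across, 100 mm tall, standing upright. Origin: centre of its underside.
- thread_spool: Bystander: pale spool, 44 mm across, 60 mm tall, standing upright. Origin: centre of its underside.
- weight: Bystander: dark steel block weight 60 (x) by 90 (y) by 32 mm with a round knob up to 60 mm, 0.9 kg. Origin: centre of its underside.
- tool_pot: Bystander, fixed to the bench: steel pot of hand tools, 68 mm across, 145 mm tall with the tools. Origin: centre of its underside.
- soft_brush: Bystander: brush with a wooden handle lying on the bench along its x, 170 mm long; origin near the middle of its length.
- bead1: One of the six alike amber glass barrel beads in the dish: 22 mm across, 16 mm along its hole (its z), about 12 g. Origin: its centre.
- bead2: One of the six alike amber glass barrel beads in the dish: 22 mm across, 16 mm along its hole (its z), about 12 g. Origin: its centre.
- bead3: One of the six alike amber glass barrel beads in the dish: 22 mm across, 16 mm along its hole (its z), about 12 g. Origin: its centre.
- bead4: One of the six alike amber glass barrel beads in the dish: 22 mm across, 16 mm along its hole (its z), about 12 g. Origin: its centre.
- bead5: One of the six alike amber glass barrel beads in the dish: 22 mm across, 16 mm along its hole (its z), about 12 g. Origin: its centre.
- bead6: One of the six alike amber glass barrel beads in the dish: 22 mm across, 16 mm along its hole (its z), about 12 g. Origin: its centre.
Mind the look-alikes: they are no part of the job. What is shaped like the dish but turquoise is not meant.

How it is judged:
By the outcome, as a careful person would: the job done as asked, in the order asked, and still so for the second after the job is handed in, with the robot touching nothing.
It also fails if it takes over 72 s, if anything falls off the work surface, if the arm or the gripper's body presses on something with over 40 N, if the wrist force passes 120 N, or if a joint passes its speed limit or range.

## Working session

There is one attempt and no reset: what is moved stays moved. The work goes in short steps, Python scripts to look and compute and a tool call to move; the robot and the scene stay as the last step left them, time stands still between calls to the robot, and variables do not carry over. Pictures are saved under pics/ and viewed, at most 10 in all, crops included, and the job is handed in when it is done.

Besides the shell and the picture viewer there is one more tool, called after ">>>" as name(argument=value, ...) on one line, values as JSON. servo_tool: Moves the arm, as the interface text tells. Its arguments: {"type":"object","properties":{"increments":{"type":"array"},"force":{"type":"number"}},"required":["increments"]}

```bash
mkdir -p pics; cat > h.py <<'E'
import numpy as np, cv2
from scipy.spatial.transform import Rotation as R
from plant import *
def cast(c,u,v,z=None,depth=None):
    """pixel -> world, onto plane z or at depth"""
    u=np.atleast_1d(u).astype(float);v=np.atleast_1d(v).astype(float)
    a=(u-c['cx'])/c['fx'];b=(v-c['cy'])/c['fy'];x,y=a.copy(),b.copy()
    for _ in range(20):
        s=1+c['k1']*(x*x+y*y);x,y=a/s,b/s
    M=R.from_rotvec(c['rvec']).as_matrix();t=np.array(c['tvec']).ravel()
    d=np.c_[x,y,np.ones_like(x)]@M; o=-M.T@t
    k=((z-o[2])/d[:,2]) if depth is None else np.asarray(depth)
    return o+d*k[:,None]
def save(n,im): cv2.imwrite('pics/'+n+'.png',im[:,:,::-1])
E
python3 - <<'E'
from h import *
for n in ('top','side'):
    im,d=read_camera(n);save(n+'0',im);np.savez(n+'0.npz',im=im,d=d);c=camera_params(n)
    M=R.from_rotvec(c['rvec']).as_matrix();print(n,-M.T@np.array(c['tvec']).ravel(),c['fx'],c['k1'])
print(read_state())
E
```

```text
top [0.48150395 0.0716729  1.42439932] 558.7948064908771 -0.02458292438022321
side [0.39034787 1.09160917 1.09345043] 615.4628147532027 -0.13924754206998133
{'t': 0.1, 'q': array([-1.25838772e+00,  1.31074109e-01,  1.48915451e+00, -2.05836419e-05,
        1.52300415e+00, -8.53722733e-02]), 'dq': array([ 0.00265279, -0.00019539, -0.00361043, -0.00254377,  0.00101237,
        0.00010006]), 'joint_torque': array([ 8.83487846e-04, -5.61344612e+01, -4.93094051e+01,  7.70314783e-02,
        2.92138313e-02, -2.02550467e-05]), 'tool_pos': array([ 0.23239354, -0.55294566,  0.4038077 ]), 'orientation': array([-3.07806511e+00, -6.20401449e-01,  3.23746226e-04]), 'force': array([0.27801987, 0.13557658, 0.62711853]), 'wrist_torque': array([-0.00577628, -0.03836112, -0.02273698]), 'gripper_force': 0.0, 'opening': 0.09262362624718741}
```

View pics/top0.png

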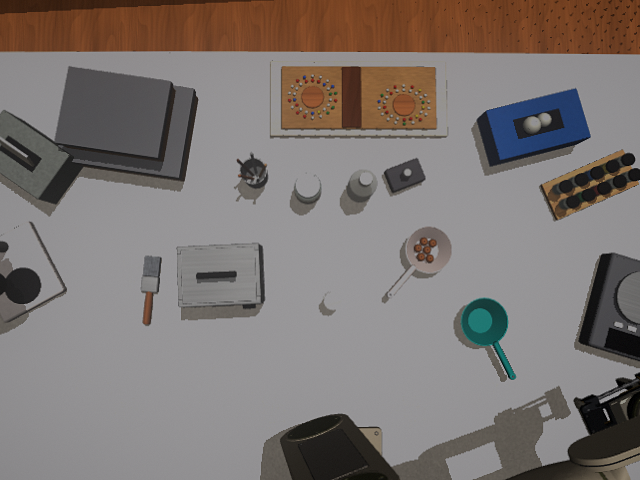

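View pics/side0.png

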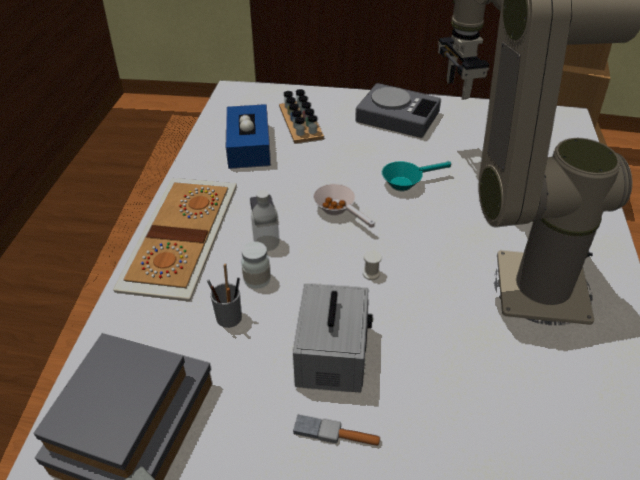

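The top view shows these candidates:
- **Dish:** the white dish with amber beads at (428,250), handle towards (390,297). The turquoise one at (485,322) is the look-alike.
- **Lid bar:** the black bar at (216,275) on the steel cleaner. The grey handled box at (25,155) isn't the cleaner because it has no control panel and a different shape.

I choose the white dish and the cleaner at (220,275). Next I measure them and check a close crop.

```bash
python3 - <<'E'
from h import *
f=np.load('top0.npz');im=f['im'];d=f['d'];c=camera_params('top')
V,U=np.mgrid[:480,:640];P=cast(c,U.ravel(),V.ravel(),depth=d.ravel()).reshape(480,640,3)
def box(u0,u1,v0,v1): m=np.zeros((480,640),bool);m[v0:v1,u0:u1]=1;return m
hsv=cv2.cvtColor(im,cv2.COLOR_RGB2HSV)
# lid bar
m=box(190,245,262,288)&(im.max(2)<60);
q=cast(c,U[m],V[m],0.163);r=cv2.minAreaRect((q[:,:2]*1000).astype(np.float32));print('bar',m.sum(),r,np.median(P[m][:,2]),q.mean(0))
# rim/top by depth
m=box(165,275,230,320)&(P[:,:,2]>.115)&(P[:,:,2]<.145)
print('cleanertop',m.sum(),cv2.minAreaRect((P[m][:,:2]*1000).astype(np.float32)),np.median(P[m][:,2]))
# dish
m=box(375,460,215,310)&(P[:,:,2]>.012)
print('dish z pct',np.percentile(P[m][:,2],[5,50,95]))
cn,_=cv2.findContours(m.astype(np.uint8),0,1);k=max(cn,key=cv2.contourArea)[:,0]
w=cast(c,k[:,0],k[:,1],.042);
import itertools
cen=np.array([P[250,428,0],P[250,428,1]])
for _ in range(10):
    rr=np.hypot(*(w[:,:2]-cen).T);s=w[(rr<.066)&(rr>.045)][:,:2]
    A=np.c_[2*s,np.ones(len(s))];x=np.linalg.lstsq(A,(s**2).sum(1),rcond=None)[0];cen=x[:2];rad=np.sqrt(x[2]+cen@cen)
print('dish',cen,rad,len(s))
rr=np.hypot(P[:,:,0]-cen[0],P[:,:,1]-cen[1])
h=m&(rr>.075)&(rr<.17);q=cast(c,U[h],V[h],.048);mu=q.mean(0)[:2];dv=mu-cen
vx,vy=cv2.fitLine(q[:,:2].astype(np.float32),2,0,.01,.01)[:2].ravel()
print('handle',h.sum(),np.median(P[h][:,2]),mu,'angle from centre',np.degrees(np.arctan2(dv[1],dv[0])),'line',np.degrees(np.arctan2(vy,vx)),'far',np.hypot(*(q[:,:2]-cen).T).max())
for n,u,v,z in [('bottle',365,178,.165),('jar',308,185,.1),('spool',329,300,.06),('weight',406,174,.06),('pot',254,170,.1),('brush',150,290,.01),('turq',485,322,.04)]:
    print(n,cast(c,u,v,z)[0].round(3))
save('crop',cv2.resize(im[210:330,370:530],None,fx=4,fy=4,interpolation=2))
E
```

```text
bar 227 ((489.3695983886719, 279.7265930175781), (12.88198184967041, 87.74299621582031), 2.614589214324951) 0.1666974543707047 [0.48928069 0.27994887 0.163     ]
cleanertop 4696 ((489.6343688964844, 278.88189697265625), (137.8267822265625, 191.3080596923828), 2.5624215602874756) 0.13200796585862085
dish z pct [0.01454859 0.03150611 0.05081092]
dish [ 0.55117537 -0.22918376] 0.05783475685651289 132
handle 211 0.04903181406583279 [ 0.46610917 -0.15117681] angle from centre 137.4787221873624 line -41.66881 far 0.15596182357510413
bottle [ 0.708 -0.059  0.165]
jar [0.703 0.071 0.1  ]
spool [0.427 0.021 0.06 ]
weight [ 0.737 -0.172  0.06 ]
pot [0.739 0.2   0.1  ]
brush [0.453 0.469 0.01 ]
turq [ 0.37  -0.366  0.04 ]
```

View pics/crop.png

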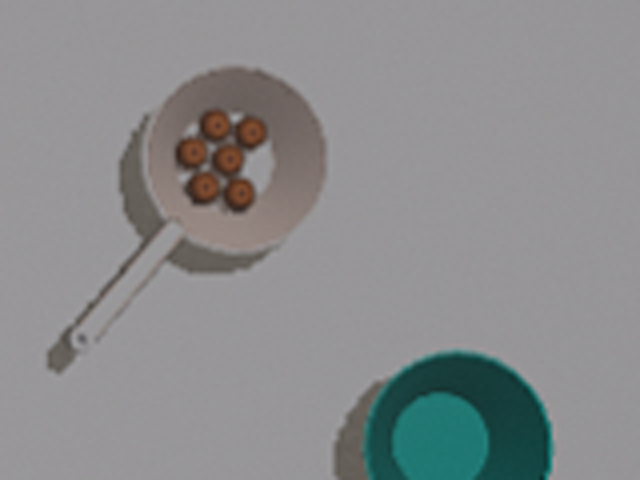

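The crop confirms it: the white dish holds six amber beads, with its handle running lower-left to crop (80,340). The measured heights and sizes match the description: bar top at 0.167 m, cleaner 138 x 191 mm, rim radius 58 mm. Next I write a pose-difference helper.

```bash
cat >> h.py <<'E'
CL=np.array([.4893,.2797]);CY=np.radians(2.6)
DI=np.array([.5512,-.2292]);DY=np.radians(-42)
def Rz(a): return R.from_euler('z',a).as_matrix()
def down(yaw):
    """tool down, tool y at angle yaw in world"""
    y=np.array([np.cos(yaw),np.sin(yaw),0]);z=np.array([0,0,-1.]);return np.c_[np.cross(y,z),y,z]
def delta(p,M,s=None):
    """TCP target p, M -> slide mm, dr; predicted q6 for down poses"""
    s=s or read_state();M0=R.from_rotvec(s['orientation']).as_matrix()
    sl=M0.T@(np.array(p)-s['tool_pos'])*1000;dr=R.from_matrix(M0.T@M).as_rotvec()
    return sl.round(1),dr.round(4)
def log():
    s=read_state();import json
    open('log.txt','a').write(json.dumps([list(s['q']),list(s['tool_pos']),list(s['orientation'])])+'\n');return s
E
python3 - <<'E'
from h import *
s=log();M0=R.from_rotvec(s['orientation']).as_matrix();y0=np.arctan2(M0[1,1],M0[0,1]);c=y0-s['q'][0]+s['q'][5]
print('tool x,y',M0[:,0],M0[:,1])
for k in (0,np.pi):
    yaw=CY+k;p=np.r_[CL,.43];q1=np.arctan2(p[1],p[0]);q6=q1+c-yaw
    print('q6',(q6+np.pi)%(2*np.pi)-np.pi,delta(p,down(yaw)))
E
```

```text
tool x,y [9.21922535e-01 3.87374269e-01 1.19366465e-04] [ 0.38737393 -0.92192123 -0.00163589]
q6 0.4739227042380576 (array([ 559.4, -668.2,  -25. ]), array([-1.4000e-03, -1.1000e-03, -1.2184e+00]))
q6 -2.667669949351735 (array([ 559.4, -668.2,  -25. ]), array([-1.2000e-03,  1.5000e-03,  1.9232e+00]))
```

>>> servo_tool(increments=[{"slide": [559.4,-668.2,-25],"dr": [0,0,-1.218],"jaw": 0},{"slide": [559.4,-668.2,-25],"dr": [0,0,-1.218],"jaw": 0},{"slide": [559.4,-668.2,-25],"dr": [0,0,-1.218],"jaw": 0},{"slide": [559.4,-668.2,-25],"dr": [0,0,-1.218],"jaw": 0},{"slide": [559.4,-668.2,-25],"dr": [0,0,-1.218],"jaw": 0},{"slide": [559.4,-668.2,-25],"dr": [0,0,-1.218],"jaw": 0},{"slide": [559.4,-668.2,-25],"dr": [0,0,-1.218],"jaw": 0},{"slide": [559.4,-668.2,-25],"dr": [0,0,-1.218],"jaw": 0},{"slide": [559.4,-668.2,-25],"dr": [0,0,-1.218],"jaw": 0},{"slide": [559.4,-668.2,-25],"dr": [0,0,-1.218],"jaw": 0},{"slide": [559.4,-668.2,-25],"dr": [0,0,-1.218],"jaw": 0},{"slide": [559.4,-668.2,-25],"dr": [0,0,-1.218],"jaw": 0},{"slide": [559.4,-668.2,-25],"dr": [0,0,-1.218],"jaw": 0},{"slide": [559.4,-668.2,-25],"dr": [0,0,-1.218],"jaw": 0},{"slide": [559.4,-668.2,-25],"dr": [0,0,-1.218],"jaw": 0},{"slide": [559.4,-668.2,-25],"dr": [0,0,-1.218],"jaw": 0},{"slide": [559.4,-668.2,-25],"dr": [0,0,-1.218],"jaw": 0},{"slide": [559.4,-668.2,-25],"dr": [0,0,-1.218],"jaw": 0},{"slide": [559.4,-668.2,-25],"dr": [0,0,-1.218],"jaw": 0},{"slide": [559.4,-668.2,-25],"dr": [0,0,-1.218],"jaw": 0}])

```text
t: 2.1
tool_pos: [0.4891, 0.2796, 0.4289]
orientation: [-2.169, -2.272, 0.003]
force: [0.9, -0.6, 0.4]
opening: 0.093
gripper_force: 0.0
```

>>> servo_tool(increments=[{"slide": [0,0,40],"dr": [0,0,0],"jaw": 0},{"slide": [0,0,75],"dr": [0,0,0],"jaw": 0},{"slide": [0,0,95],"dr": [0,0,0],"jaw": 0},{"slide": [0,0,103],"dr": [0,0,0],"jaw": 0},{"slide": [0,0,103],"dr": [0,0,0],"jaw": 0},{"slide": [0,0,103],"dr": [0,0,0],"jaw": 1},{"slide": [0,0,103],"dr": [0,0,0],"jaw": 1},{"slide": [0,0,103],"dr": [0,0,0],"jaw": 1},{"slide": [0,0,103],"dr": [0,0,0],"jaw": 1},{"slide": [0,0,103],"dr": [0,0,0],"jaw": 1},{"slide": [0,0,103],"dr": [0,0,0],"jaw": 1},{"slide": [0,0,103],"dr": [0,0,0],"jaw": 1}], force=40)

```text
t: 3.3
tool_pos: [0.4893, 0.2796, 0.3267]
orientation: [-2.171, -2.271, 0.0]
force: [0.3, 0.3, 0.5]
opening: 0.0417
gripper_force: 0.0
```

```bash
python3 - <<'E'
from h import *
s=log();print(s['tool_pos'],s['orientation'],s['opening'],s['gripper_force'],s['force'],s['q'])
np.savez('lidgrasp.npz',p=s['tool_pos'],o=s['orientation'])
E
```

```text
[0.48929222 0.27960712 0.32667651] [-2.17074253e+00 -2.27092926e+00  2.38189318e-04] 0.04174005887120474 0.0 [0.26045001 0.25460436 0.49433081] [ 4.28186575e-01  8.23290522e-02  1.68394449e+00 -2.83286272e-06
  1.37548127e+00  3.83082604e-01]
```

>>> servo_tool(increments=[{"slide": [0,0,0],"dr": [0,0,0],"jaw": 1},{"slide": [0,0,0],"dr": [0,0,0],"jaw": 1},{"slide": [0,0,0],"dr": [0,0,0],"jaw": 1},{"slide": [0,0,0],"dr": [0,0,0],"jaw": 1},{"slide": [0,0,0],"dr": [0,0,0],"jaw": 1},{"slide": [0,0,0],"dr": [0,0,0],"jaw": 1},{"slide": [0,0,-10],"dr": [0,0,0],"jaw": 1},{"slide": [0,0,-25],"dr": [0,0,0],"jaw": 1},{"slide": [0,0,-50],"dr": [0,0,0],"jaw": 1},{"slide": [0,0,-70],"dr": [0,0,0],"jaw": 1},{"slide": [0,0,-80],"dr": [0,0,0],"jaw": 1},{"slide": [0,0,-80],"dr": [0,0,0],"jaw": 1}])

```text
t: 4.5
tool_pos: [0.4898, 0.2798, 0.4095]
orientation: [2.17, 2.27, 0.006]
force: [0.3, 0.6, -2.9]
opening: 0.0134
gripper_force: 40.0
```

```bash
python3 - <<'E'
from h import *
s=log();print(s['q'],s['opening'],s['gripper_force'],s['force'],s['wrist_torque'])
q1=np.arctan2(.05,.56)
# place at (.56,.05), lid underside at z=.010 -> skirt bottom 2mm; grasp TCP-underside = .3267-.128
for z in (.30,.2087):
  print(z,delta([.56,.055,z],down(CY)))
E
```

```text
[ 4.28161376e-01  2.93499995e-02  1.58604090e+00 -2.88022300e-05
  1.52200782e+00  3.83149992e-01] 0.013400807857622299 39.99904453754425 [ 0.31129937  0.63137387 -2.85902603] [-0.02688659 -0.067182   -0.00408162]
0.3 (array([-227.9,   59.6,  109.4]), array([ 0.0039, -0.0015, -0.0004]))
0.2087 (array([-228. ,   59.3,  200.7]), array([ 0.0039, -0.0015, -0.0004]))
```

>>> servo_tool(increments=[{"slide": [-45,12,0],"dr": [0,0,0],"jaw": 1},{"slide": [-90,24,0],"dr": [0,0,0],"jaw": 1},{"slide": [-135,36,20],"dr": [0,0,0],"jaw": 1},{"slide": [-180,48,40],"dr": [0,0,0],"jaw": 1},{"slide": [-228,59,70],"dr": [0,0,0],"jaw": 1},{"slide": [-228,59,110],"dr": [0,0,0],"jaw": 1},{"slide": [-228,59,150],"dr": [0,0,0],"jaw": 1},{"slide": [-228,59,180],"dr": [0,0,0],"jaw": 1},{"slide": [-228,59,192],"dr": [0,0,0],"jaw": 1},{"slide": [-228,59,198],"dr": [0,0,0],"jaw": 1},{"slide": [-228,59,201],"dr": [0,0,0],"jaw": 1},{"slide": [-228,59,202],"dr": [0,0,0],"jaw": 1},{"slide": [-228,59,202],"dr": [0,0,0],"jaw": 1},{"slide": [-228,59,202],"dr": [0,0,0],"jaw": 1}])

```text
t: 5.9
tool_pos: [0.5594, 0.0547, 0.2067]
orientation: [2.169, 2.27, 0.004]
force: [-2.7, 0.1, 6.0]
opening: 0.0137
gripper_force: 40.0
```

```bash
python3 - <<'E'
from h import *
s=log();print(s['tool_pos'],s['orientation'],s['q'],s['force'])
np.savez('lidplace.npz',p=s['tool_pos'],o=s['orientation'])
E
```

```text
[0.55944186 0.05467215 0.20665855] [2.16912756 2.26957999 0.0035332 ] [ 6.16196600e-03  2.13846513e-01  1.77461283e+00  1.36666811e-04
  1.15002533e+00 -3.91479580e-02] [-2.72209154  0.11992615  5.95486055]
```

>>> servo_tool(increments=[{"slide": [0,0,0],"dr": [0,0,0],"jaw": 0},{"slide": [0,0,0],"dr": [0,0,0],"jaw": 0},{"slide": [0,0,0],"dr": [0,0,0],"jaw": 0},{"slide": [0,0,0],"dr": [0,0,0],"jaw": 0},{"slide": [0,0,0],"dr": [0,0,0],"jaw": 0},{"slide": [0,0,-20],"dr": [0,0,0],"jaw": 0},{"slide": [0,0,-60],"dr": [0.1,0.1,0],"jaw": 0},{"slide": [0,0,-110],"dr": [0.2,0.2,0],"jaw": 0},{"slide": [0,0,-150],"dr": [0.25,0.25,0],"jaw": 0},{"slide": [0,0,-150],"dr": [0.25,0.25,0],"jaw": 0}])

```text
t: 6.9
tool_pos: [0.5606, 0.0538, 0.3616]
orientation: [-1.929, -2.019, 0.002]
force: [0.7, 0.0, 0.8]
opening: 0.0887
gripper_force: 0.0
```

```bash
cat > ik.py <<'E'
from h import *
import json
from scipy.optimize import least_squares
L=[json.loads(l) for l in open('log.txt')]
def fk(q,k):
    a1,d1,L2,L3,e,d6=k[:6]
    X=R.from_euler('z',q[0])*R.from_euler('y',q[1]);p=np.array([0,0,d1])+R.from_euler('z',q[0]).apply([a1,0,0])+X.apply([0,0,L2])
    X=X*R.from_euler('y',q[2]);p=p+X.apply([e,0,L3])
    X=X*R.from_euler('z',q[3])*R.from_euler('y',q[4])*R.from_euler('z',q[5]);return p+X.apply([0,0,d6]),X
def fit():
    T=lambda l:R.from_rotvec(l[2])
    f=lambda k:np.r_[np.concatenate([fk(l[0],k)[0]-l[1] for l in L]),1e-4*(k-K0)]
    K0=np.array([0,.4,.4,.4,0,.1]);s=least_squares(f,K0);C=fk(L[-1][0],s.x)[1].inv()*T(L[-1])
    err=[ (fk(l[0],s.x)[1]*C*T(l).inv()).magnitude() for l in L]
    return s.x,C,np.abs(f(s.x)[:-6]).max(),max(err)
LO=np.array([-2.96,-.89,.02,-1.34,0,-2.66]);HI=np.array([2.96,2.26,2.5,4.48,2.73,2.66])
def ik(p,M,k,C,q0):
    T=R.from_matrix(M)
    def f(q):
        a,X=fk(q,k);return np.r_[(a-p)*5,((X*C).inv()*T).as_rotvec()]
    s=least_squares(f,np.clip(q0,LO+.01,HI-.01),bounds=(LO,HI));return s.x,np.abs(s.fun).max()
E
python3 - <<'E'
import ik
from h import *
log()
import importlib;importlib.reload(ik)
k,C,e1,e2=ik.fit();print(k.round(4),C.as_rotvec().round(3),e1,e2)
print(read_state()['q'],read_state()['opening'])
E
```

```text
[-0.0145  0.3342  0.5686  0.5628  0.1388  0.3296] [-0.     0.     1.571] 0.05114763671875549 9.670392818440416e-16
[-0.06983376  0.1823029   1.53122501  0.2210728   1.69854569 -0.11686842] 0.08868527646857613
```

```bash
python3 - <<'E'
from ik import *
k,C,e1,e2=fit();print(len(L))
for l in L:
    p,X=fk(l[0],k);print((p-l[1]).round(4),((X*C).inv()*R.from_rotvec(l[2])).as_rotvec().round(4),np.round(l[0],3),np.round(l[1],4))
E
```

```text
5
[-0.0435 -0.0318 -0.0019] [0. 0. 0.] [-1.258  0.131  1.489 -0.     1.523 -0.085] [ 0.2324 -0.5529  0.4038]
[ 0.0177 -0.0482 -0.0009] [-0.  0.  0.] [ 0.428  0.082  1.684 -0.     1.375  0.383] [0.4893 0.2796 0.3267]
[ 0.0193 -0.0475 -0.0003] [-0.  0.  0.] [ 0.428  0.029  1.586 -0.     1.522  0.383] [0.4898 0.2798 0.4095]
[ 0.0059 -0.0511 -0.0016] [-0. -0.  0.] [ 0.006  0.214  1.775  0.     1.15  -0.039] [0.5594 0.0547 0.2067]
[-0.0179 -0.0199  0.0046] [ 0. -0.  0.] [-0.07   0.182  1.531  0.221  1.699 -0.117] [0.5606 0.0538 0.3616]
```

```bash
python3 - <<'E'
s=open('ik.py').read()
s=s.replace("apply([a1,0,0])","apply([a1,k[6],0])").replace("R.from_euler('z',q[3])*R.from_euler('y',q[4])*","R.from_euler('z',q[3]);p=p+X.apply([0,k[7],0]);X=X*R.from_euler('y',q[4])*").replace("0,.1]);s","0,.1,.05,0]);s").replace("[:-6]","[:-8]")
open('ik.py','w').write(s)
E
cat > chk.py <<'E'
from ik import *
k,C,e1,e2=fit();print(k.round(4),e1)
g=.108;off=.005;h=.155
def tank(t,x0,h,hs,ls,off=off):
    """hs: handle side (+1: +y), ls: lean side (+1: body to +x). Returns TCP pose"""
    Z=Rz(CY);G=np.r_[CL,0]+Z@np.array([x0,hs*(g+off),0])+[0,0,h]
    a=Z@np.array([ls*np.sin(t),0,np.cos(t)])   # backwards along tool
    z=-a;x=Z@np.array([0,1.,0]);y=np.cross(z,x)
    return G+a*.167,np.c_[x,y,z]
if __name__=='__main__':
  for hs in (1,-1):
    for ls in (1,-1):
      for fl in (0,1):
        for st in ((.5,.2,1.6,0,1.4,0),(.5,.2,1.6,3.1,1.4,0)):
          q=np.array(st);o=[]
          for t,x0 in ((0,0),(.4,-.005*ls),(.75,-.005*ls),(1.1,.005*ls),(1.3,.01*ls),(1.5,.015*ls)):
            P,M=tank(t,x0,h+(.05 if t<.5 else 0),hs,ls)
            if fl:M=M@np.diag([-1,-1,1.])
            q,e=ik(P,M,k,C,q);o.append((round(e,3),q.round(2).tolist()))
          print(hs,ls,fl,[a[0] for a in o],o[0][1],o[2][1],o[-1][1])
E
python3 chk.py
```

```text
[0.     0.3181 0.3691 0.5534 0.0616 0.1914 0.0512 0.    ] 3.578621149413763e-09
1 1 0 [np.float64(0.0), np.float64(0.0), np.float64(0.0), np.float64(0.0), np.float64(0.037), np.float64(0.125)] [0.6, 0.21, 1.46, 0.0, 1.47, 0.55] [0.45, 0.89, 0.82, 0.32, 2.12, 0.47] [0.38, 1.63, 0.02, 1.14, 2.71, 1.14]
1 1 0 [np.float64(0.0), np.float64(0.0), np.float64(0.0), np.float64(0.0), np.float64(0.037), np.float64(0.125)] [0.6, 0.21, 1.46, 0.0, 1.47, 0.55] [0.45, 0.89, 0.82, 0.32, 2.12, 0.47] [0.38, 1.63, 0.02, 1.14, 2.71, 1.14]
1 1 1 [np.float64(0.0), np.float64(0.004), np.float64(0.007), np.float64(0.0), np.float64(0.037), np.float64(0.125)] [0.6, 0.21, 1.46, -0.0, 1.47, -2.59] [0.45, 0.89, 0.81, 0.32, 2.12, -2.66] [0.38, 1.63, 0.02, 1.14, 2.71, -2.0]
1 1 1 [np.float64(0.944), np.float64(1.275), np.float64(1.503), np.float64(1.761), np.float64(1.887), np.float64(1.988)] [0.6, -0.04, 2.07, 4.3, 0.0, -0.6] [0.55, 0.31, 1.87, 4.36, 0.0, -0.47] [0.54, 0.59, 1.7, 4.41, 0.0, -0.15]
1 -1 0 [np.float64(0.0), np.float64(0.0), np.float64(0.0), np.float64(0.059), np.float64(0.234), np.float64(0.354)] [0
[... 1925 characters left out ...]
-1 -1 0 [np.float64(0.0), np.float64(0.0), np.float64(0.0), np.float64(0.177), np.float64(0.28), np.float64(0.458)] [0.23, -0.06, 1.75, 0.0, 1.46, 0.18] [0.38, -0.67, 2.48, -0.38, 0.64, 0.55] [0.85, -0.27, 2.5, -1.34, 0.98, 1.95]
-1 -1 1 [np.float64(0.216), np.float64(0.081), np.float64(0.0), np.float64(0.177), np.float64(0.28), np.float64(0.458)] [0.3, -0.06, 1.75, -0.11, 1.44, -2.66] [0.38, -0.67, 2.48, -0.38, 0.64, -2.59] [0.85, -0.27, 2.5, -1.34, 0.98, -1.19]
-1 -1 1 [np.float64(1.093), np.float64(0.745), np.float64(0.344), np.float64(0.246), np.float64(0.232), np.float64(0.133)] [0.23, -0.27, 2.3, 4.47, 0.0, -1.14] [0.35, -0.4, 2.5, 4.48, 0.19, -1.18] [0.75, 0.28, 2.5, 4.0, 1.38, -0.27]
```

```bash
cat > plan.py <<'E'
from ik import *
k,C,_,_=fit();Zc=Rz(CY)
def box(x,y,z,n=5):
    g=[np.linspace(*a,m) for a,m in zip((x,y,z),n if isinstance(n,tuple) else (n,)*3)]
    return np.stack(np.meshgrid(*g),-1).reshape(-1,3)
th=np.linspace(0,2*np.pi,48,endpoint=False)
ring=lambda r,z:np.c_[r*np.cos(th),r*np.sin(th),0*th+z]
DISH=np.r_[ring(.06,.042),ring(.053,.031),ring(.046,.021),ring(.039,.01),ring(.032,0)]
HAND=box((-.157,-.055),(-.0075,.0075),(.032,.048),(12,3,3))
FING=box((-.009,.009),(-.027,.027),(-.065,.019),(3,4,7))
BODY=box((-.0375,.0375),(-.094,.094),(-.167,-.065),(6,12,6))
WR=np.concatenate([np.c_[.045*np.cos(th[::4]),.045*np.sin(th[::4]),0*th[::4]+z] for z in np.linspace(-.17,-.40,9)])
CYL=[(.739,.2,.034,.16),(.703,.071,.034,.1),(.708,-.059,.034,.165),(.427,.021,.022,.06),(.737,-.172,.055,.06)]
def solid(P,m):
    """any point within m of machine"""
    q=(P-np.r_[CL,0])@Zc;x,y,z=np.abs(q[:,0]),np.abs(q[:,1]),q[:,2]
    out=(x>.07+m)|(y>.095+m)|(z>.128+m);tank=(x<.052-m)&(y<.075-m)&((z>.112+m)|((x<.0475-m)&(y<.0705-m)))&(z>.06)
    return (~(out|tank)).sum()
def obst(P,m=.008):
    n=0
    for x,y,r,h in CYL:n+=((np.hypot(P[:,0]-x,P[:,1]-y)<r+m)&(P[:,2]<h+m)).sum()
    n+=((abs(P[:,0]-.56)<.065+m)&(abs(P[:,1]-.055)<.088+m)&(P[:,2]<.055+m)).sum()
    return n+(P[:,2]<.01).sum()
def pose(psi,t,ls,phi,dx,dy,h,g=.108):
    """dish pose: handle direction psi (world), tilt t, lip side ls (dish y sign), handle line height h, dish-axis offset (cleaner frame) from tank centre.
    returns dish R, handle-line point on dish axis, TCP, tool M"""
    D=Rz(psi+np.pi)@R.from_euler('x',-ls*t).as_matrix()
    O=np.r_[CL,0]+Zc@np.array([dx,dy,0])+[0,0,h]
    G=O+D@np.array([-g,0,0])
    # tool in dish frame: x along handle(+-), y along dish y, z down; phi tips about y so the body goes away from dish for phi>0
    T0=np.c_[[1,0,0],[0,-1,0],[0,0,-1]].astype(float)
    M=D@R.from_euler('y',-phi).as_matrix()@T0
    return D,O,G,M
def bodies(D,O,G,M):
    d=(np.r_[DISH,HAND]-[0,0,.04])@D.T+O
    return d[:len(DISH)],d[len(DISH):],FING@M.T+G,np.r_[BODY,WR]@M.T+G
def clear(psi,t,ls,phi,dx,dy,h,m=.005,g=.108):
    D,O,G,M=pose(psi,t,ls,phi,dx,dy,h,g);a,b,c,d=bodies(D,O,G,M)
    A=np.r_[a,b,c,d];return solid(A,m)+obst(A)
E
cat > s.py <<'E'
from plan import *
rng=np.random.default_rng(0);res=[]
T=np.radians([88,70,55,43])
for psi in np.radians(np.arange(-180,180,15)):
  for ls in (1,-1):
    for phi in (-.4,0,.4):
      best=None
      for flip in (0,1):
        for q0 in ((.5,.3,1.6,0,1.4,0),(.5,.5,1.6,1.5,1.5,0),(.5,.5,1.6,3,1.5,0)):
          D,O,G,M=pose(psi,T[0],ls,phi,0,0,.16)
          if flip:M=M@np.diag([-1,-1,1.])
          q,e=ik(G-M[:,2]*.167,M,k,C,np.array(q0))
          if e<.02 and (best is None or e<best[0]):best=(e,q,flip)
      if best is None: continue
      ok=[]
      for dx in np.arange(-.03,.031,.01):
        for dy in np.arange(-.03,.031,.01):
          for h in (.145,.155,.165,.175):
            n=clear(psi,T[0],ls,phi,dx,dy,h)
            D,O,G,M=pose(psi,T[0],ls,phi,dx,dy,h)
            if n==0: ok.append((h,dx,dy))
      print(np.degrees(psi).round(),ls,phi,best[2],best[1].round(2),len(ok),min(ok) if ok else None,flush=True)
E
timeout 500 python3 s.py
```

```text
-180.0 1 -0.4 1 [ 0.8   1.13  0.91 -0.68  2.53 -0.61] 0 None
-180.0 1 0 1 [ 0.96  0.99  1.15 -0.88  2.31 -0.71] 1 (0.175, np.float64(6.938893903907228e-18), np.float64(0.030000000000000013))
-180.0 1 0.4 1 [ 1.12  0.81  1.45 -1.04  2.08 -0.71] 7 (0.175, np.float64(6.938893903907228e-18), np.float64(-0.03))
-180.0 -1 -0.4 1 [-0.19  0.58  1.84  1.08  1.92 -2.5 ] 0 None
-180.0 -1 0 1 [-0.33  0.35  2.2   1.27  1.73 -2.57] 0 None
-165.0 1 -0.4 1 [ 0.88  0.99  1.14 -0.83  2.35 -0.69] 0 None
-165.0 1 0 0 [ 1.04  0.83  1.42 -0.99  2.12  2.43] 7 (0.175, np.float64(6.938893903907228e-18), np.float64(-0.03))
-165.0 1 0.4 0 [ 1.18  0.64  1.74 -1.16  1.89  2.47] 7 (0.175, np.float64(6.938893903907228e-18), np.float64(-0.03))
-165.0 -1 -0.4 1 [-0.14  0.72  1.61  0.94  2.09 -2.5 ] 0 None
-165.0 -1 0 0 [-0.3   0.51  1.94  1.1   1.89  0.6 ] 2 (0.175, np.float64(6.938893903907228e-18), np.float64(-0.03))
-165.0 -1 0.4 0 [-0.44  0.29  2.29  1.29  1.7   0.53] 7 (0.175, np.float64(6.938893903907228e-18), np.float64(-0.03))
-150.0 1 -0.4 0 [ 0.95  0.86  1.38 -0.96  2.17  2.43] 0 None
-150.0 1 0 0 [ 1.1   
[... 6394 characters left out ...]
0000009))
150.0 1 0.4 0 [ 0.94  1.17  0.83 -0.88  2.46  2.38] 15 (0.165, np.float64(6.938893903907228e-18), np.float64(-0.009999999999999995))
150.0 -1 -0.4 0 [-0.21  0.29  2.29  1.48  1.59  0.58] 0 None
165.0 1 -0.4 1 [ 0.71  1.26  0.69 -0.47  2.69 -0.44] 0 None
165.0 1 0 0 [ 0.88  1.15  0.87 -0.78  2.5   2.46] 4 (0.165, np.float64(6.938893903907228e-18), np.float64(0.02000000000000001))
165.0 1 0.4 1 [ 1.03  0.99  1.15 -0.95  2.26 -0.74] 8 (0.165, np.float64(6.938893903907228e-18), np.float64(6.938893903907228e-18))
165.0 -1 -0.4 0 [-0.23  0.43  2.07  1.25  1.76  0.61] 0 None
165.0 -1 0 0 [-0.3   0.18  2.44  1.52  1.56  0.53] 14 (0.165, np.float64(6.938893903907228e-18), np.float64(-0.03))
```

```bash
cat > s2.py <<'E'
from plan import *
import itertools
for psi in (-30,-40,-50):
 for phi in (.2,.4,.6):
  for g in (.108,.118,.13):
   out=[]
   for t in (40,50,65,88):
    best=None
    for h in np.arange(.140,.176,.003):
      for dx in np.arange(-.03,.031,.006):
        for dy in np.arange(-.036,.037,.006):
          if clear(np.radians(psi),np.radians(t),1,phi,dx,dy,h,.005,g)==0:
            D,O,G,M=pose(np.radians(psi),np.radians(t),1,phi,dx,dy,h,g)
            low=bodies(D,O,G,M)[0][:48];low=low[low[:,2].argmin()]
            best=(round(h,3),round(dx,3),round(dy,3),(low[2]-.128).round(4));break
        if best:break
      if best:break
    if best:
      D,O,G,M=pose(np.radians(psi),np.radians(t),1,phi,*best[:3],g)
      M=M@np.diag([-1,-1,1.]);q,e=ik(G-M[:,2]*.167,M,k,C,np.array([-.3,.4,2,1.2,1.5,1.2]));best+=(round(e,3),q.round(2).tolist())
    out.append(best)
    if best is None:break
   print(psi,phi,g,*out,sep='\n   ',flush=True)
E
timeout 560 python3 s2.py
```

```text
-30
   0.2
   0.108
   (np.float64(0.161), np.float64(0.006), np.float64(-0.018), np.float64(-0.004), np.float64(0.0), [-0.06, 0.74, 1.38, 0.84, 1.07, 1.52])
   (np.float64(0.164), np.float64(0.006), np.float64(-0.018), np.float64(-0.0087), np.float64(0.0), [-0.12, 0.78, 1.42, 1.05, 1.09, 1.29])
   (np.float64(0.164), np.float64(0.006), np.float64(-0.024), np.float64(-0.0175), np.float64(0.0), [-0.19, 0.9, 1.42, 1.32, 1.2, 0.98])
   (np.float64(0.158), np.float64(-0.0), np.float64(-0.036), np.float64(-0.0299), np.float64(0.0), [-0.25, 1.2, 1.28, 1.61, 1.5, 0.66])
-30
   0.2
   0.118
   (np.float64(0.161), np.float64(0.006), np.float64(-0.018), np.float64(-0.004), np.float64(0.0), [-0.07, 0.76, 1.35, 0.83, 1.09, 1.53])
   (np.float64(0.164), np.float64(0.006), np.float64(-0.018), np.float64(-0.0087), np.float64(0.0), [-0.13, 0.8, 1.39, 1.04, 1.1, 1.3])
   (np.float64(0.164), np.float64(0.006), np.float64(-0.024), np.float64(-0.0175), np.float64(0.0), [-0.19, 0.92, 1.39, 1.31, 1.21, 0.99])
   (np.float64(0.158), np.float64(-0.0), np.float64(-0.036), np.float64(-0.0299), np.float64(0.0)
[... 13610 characters left out ...]
oat64(0.161), np.float64(-0.012), np.float64(-0.024), np.float64(-0.0269), np.float64(0.0), [-0.33, 1.2, 1.25, 1.51, 1.58, 0.71])
-50
   0.6
   0.13
   (np.float64(0.161), np.float64(0.006), np.float64(-0.018), np.float64(-0.004), np.float64(0.0), [-0.19, 0.88, 1.25, 0.92, 1.32, 1.64])
   (np.float64(0.164), np.float64(0.006), np.float64(-0.018), np.float64(-0.0087), np.float64(0.0), [-0.23, 0.9, 1.3, 1.06, 1.31, 1.43])
   (np.float64(0.152), np.float64(-0.0), np.float64(-0.018), np.float64(-0.0295), np.float64(0.0), [-0.29, 0.96, 1.37, 1.27, 1.37, 1.09])
   (np.float64(0.158), np.float64(-0.012), np.float64(-0.024), np.float64(-0.0299), np.float64(0.0), [-0.34, 1.21, 1.23, 1.5, 1.59, 0.72])
```

```bash
cat > s3.py <<'E'
from plan import *
for psi in (-87.4,-80,-95):
 for phi in (.35,.55):
  for g in (.108,.118):
   out=[]
   for t in (38,46,60,75,88):
    best=None
    for h in np.arange(.140,.17,.004):
      ok=[(dx,dy) for dx in np.arange(-.04,.041,.005) for dy in np.arange(-.012,.013,.006) if clear(np.radians(psi),np.radians(t),-1,phi,dx,dy,h,.005,g)==0]
      if ok:
        D,O,G,M=pose(np.radians(psi),np.radians(t),-1,phi,0,0,h,g);low=bodies(D,O,G,M)[0][:,2].min()
        # middle choice
        dx,dy=np.array(ok)[np.argmin(np.abs(np.array(ok)-np.median(ok,axis=0)).sum(1))]
        D,O,G,M=pose(np.radians(psi),np.radians(t),-1,phi,dx,dy,h,g);q,e=ik(G-M[:,2]*.167,M,k,C,np.array([.1,.7,1.2,.3,2,.3]))
        best=[t,round(h,3),len(ok),round(dx,3),round(dy,3),'lip',round(low-.128,3),'e',round(e,3),q.round(2).tolist()];break
    out.append(' '.join(map(str,best)) if best else f'{t} none')
   print(psi,phi,g,*out,sep='\n   ',flush=True)
E
timeout 560 python3 s3.py | sed 's/np.float64//g'
```

```text
-87.4
   0.35
   0.108
   38 0.156 2 -0.01 -0.012 lip -0.023 e 0.0 [-0.01, 0.52, 1.34, 0.34, 1.94, 0.08]
   46 0.148 1 -0.005 -0.012 lip -0.031 e 0.0 [-0.0, 0.67, 1.21, 0.36, 2.05, 0.13]
   60 0.144 4 -0.0 -0.012 lip -0.035 e 0.0 [-0.0, 0.89, 1.01, 0.4, 2.26, 0.24]
   75 0.144 1 -0.005 -0.012 lip -0.041 e 0.0 [0.0, 1.09, 0.85, 0.49, 2.45, 0.38]
   88 0.156 4 -0.0 -0.012 lip -0.032 e 0.0 [0.0, 1.24, 0.72, 0.65, 2.62, 0.58]
-87.4
   0.35
   0.118
   38 0.156 6 -0.01 -0.006 lip -0.023 e 0.0 [-0.01, 0.52, 1.34, 0.34, 1.94, 0.08]
   46 0.148 3 -0.005 -0.006 lip -0.031 e 0.0 [-0.01, 0.67, 1.21, 0.35, 2.05, 0.13]
   60 0.144 12 -0.0 -0.006 lip -0.035 e 0.0 [-0.01, 0.89, 1.01, 0.4, 2.26, 0.23]
   75 0.144 2 -0.005 -0.006 lip -0.041 e 0.0 [-0.0, 1.09, 0.85, 0.49, 2.45, 0.37]
   88 0.156 13 0.005 -0.006 lip -0.032 e 0.0 [-0.0, 1.26, 0.7, 0.65, 2.63, 0.59]
-87.4
   0.55
   0.108
   38 0.156 2 -0.01 -0.012 lip -0.023 e 0.0 [-0.1, 0.51, 1.41, 0.48, 1.91, 0.04]
   46 0.148 1 -0.005 -0.012 lip -0.031 e 0.0 [-0.1, 0.64, 1.29, 0.5, 2.01, 0.12]
   60 0.144 4 -0.0 -0.012 lip -0.035 e 0.0 [-0.09, 0.85, 
[... 3132 characters left out ...]
108
   38 0.156 1 -0.005 -0.012 lip -0.023 e 0.0 [-0.15, 0.43, 1.52, 0.54, 1.85, 0.11]
   46 0.152 1 -0.005 -0.012 lip -0.027 e 0.0 [-0.14, 0.54, 1.42, 0.55, 1.94, 0.18]
   60 0.148 4 -0.0 -0.012 lip -0.031 e 0.0 [-0.14, 0.75, 1.26, 0.6, 2.11, 0.31]
   75 0.152 3 -0.0 -0.012 lip -0.033 e 0.0 [-0.14, 0.93, 1.12, 0.69, 2.28, 0.48]
   88 none
-95
   0.55
   0.118
   38 0.156 3 -0.005 -0.006 lip -0.023 e 0.0 [-0.15, 0.42, 1.52, 0.53, 1.85, 0.1]
   46 0.152 3 -0.005 -0.006 lip -0.027 e 0.0 [-0.15, 0.54, 1.43, 0.55, 1.95, 0.17]
   60 0.144 3 0.005 -0.006 lip -0.035 e 0.0 [-0.14, 0.76, 1.24, 0.6, 2.11, 0.31]
   75 0.152 3 -0.0 -0.006 lip -0.033 e 0.0 [-0.14, 0.92, 1.13, 0.68, 2.28, 0.47]
   88 none
```

```bash
cat > wp.py <<'E'
from plan import *
PSI=np.radians(-90);PHI=.35;GG=.112
WP=[(0,-.01,.27),(20,-.01,.24),(38,-.008,.21),(38,-.008,.158),(46,-.005,.151),(60,0,.149),(75,.004,.152),(88,.008,.158)]
WP=[(t,x,-.008,h) for t,x,h in WP]
def tcp(t,dx,dy,h):
    D,O,G,M=pose(PSI,np.radians(t),-1,PHI,dx,dy,h,GG);return G-M[:,2]*.167,M
def pick(h=.04):
    u=np.array([np.cos(DY),np.sin(DY),0]);D=Rz(DY);G=np.r_[DI,h]-u*GG
    M=D@R.from_euler('y',-PHI).as_matrix()@np.c_[[1,0,0],[0,-1,0],[0,0,-1]];return G-M[:,2]*.167,M
if __name__=='__main__':
    q=np.array([.1,.4,1.4,.1,1.9,.2])
    W=[(t,)+tuple(a+(b-a)*f) for (a,b) in [(np.array(WP[i][0:4]),np.array(WP[i+1])) for i in range(len(WP)-1)] for f in (0,.5) for t in ()] or WP
    dense=[tuple(np.array(WP[i])*(1-f)+np.array(WP[i+1])*f) for i in range(len(WP)-1) for f in (0,.5)]+[WP[-1]]
    for w in dense:
        m=max([m for m in np.arange(0,.03,.001) if clear(PSI,np.radians(w[0]),-1,PHI,w[1],w[2],w[3],m,GG)==0],default=-1)
        P,M=tcp(*w);q,e=ik(P,M,k,C,q);print(np.round(w,3).tolist(),'margin',round(m,3),'e',round(e,3),q.round(2))
    for h in (.14,.041):
        P,M=pick(h);q,e=ik(P,M,k,C,np.array([-.4,.3,1.7,0,1.4,1.8]));print('pick',P.round(4),e.round(3),q.round(2),delta(P,M))
E
python3 wp.py
```

```text
[0.0, -0.01, -0.008, 0.27] margin 0.029 e 0.0 [-0.03 -0.2   1.79  0.35  1.56 -0.04]
[10.0, -0.01, -0.008, 0.255] margin 0.029 e 0.0 [-0.03 -0.03  1.67  0.35  1.68  0.01]
[20.0, -0.01, -0.008, 0.24] margin 0.029 e 0.0 [-0.02  0.14  1.55  0.35  1.79  0.06]
[29.0, -0.009, -0.008, 0.225] margin 0.029 e 0.0 [-0.02  0.29  1.44  0.36  1.9   0.1 ]
[38.0, -0.008, -0.008, 0.21] margin 0.029 e 0.0 [-0.02  0.45  1.33  0.37  2.    0.14]
[38.0, -0.008, -0.008, 0.184] margin 0.02 e 0.0 [-0.02  0.47  1.35  0.37  1.96  0.13]
[38.0, -0.008, -0.008, 0.158] margin 0.008 e 0.0 [-0.02  0.5   1.37  0.36  1.92  0.11]
[42.0, -0.007, -0.008, 0.154] margin 0.007 e 0.0 [-0.02  0.57  1.31  0.37  1.98  0.14]
[46.0, -0.005, -0.008, 0.151] margin 0.006 e 0.0 [-0.02  0.64  1.25  0.38  2.03  0.16]
[53.0, -0.002, -0.008, 0.15] margin 0.008 e 0.0 [-0.02  0.75  1.15  0.4   2.14  0.21]
[60.0, 0.0, -0.008, 0.149] margin 0.008 e 0.0 [-0.02  0.86  1.05  0.43  2.24  0.27]
[67.5, 0.002, -0.008, 0.15] margin 0.008 e 0.0 [-0.02  0.97  0.96  0.47  2.34  0.34]
[75.0, 0.004, -0.008, 0.152] margin 0.009 e 0.0 [-0.02  1.07  0.87  0.53  2.44  0.42]
[81.5, 0.006, -0.008, 0.155] margin 0.009 e 0.0 [-0.02  1.15  0.8   0.6   2.52  0.51]
[88.0, 0.008, -0.008, 0.158] margin 0.009 e 0.0 [-0.02  1.23  0.74  0.69  2.6   0.61]
pick [ 0.4254 -0.1159  0.2969] 0.0 [-0.32 -0.41  2.2  -0.16  1.03  2.04] (array([-178.6, -128.2,   54.3]), array([-0.8173,  0.3293,  2.2301]))
pick [ 0.4254 -0.1159  0.1979] 0.0 [-0.32 -0.25  2.27 -0.19  0.8   2.09] (array([-203. , -104.7,  147.4]), array([-0.8173,  0.3293,  2.2301]))
```

>>> servo_tool(increments=[{"slide": [-10,-7,3],"dr": [-0.05,0.02,0.14],"jaw": 0},{"slide": [-21,-15,6],"dr": [-0.1,0.04,0.27],"jaw": 0},{"slide": [-32,-23,10],"dr": [-0.15,0.06,0.41],"jaw": 0},{"slide": [-43,-31,13],"dr": [-0.2,0.08,0.54],"jaw": 0},{"slide": [-54,-39,16],"dr": [-0.25,0.1,0.68],"jaw": 0},{"slide": [-65,-47,20],"dr": [-0.3,0.12,0.81],"jaw": 0},{"slide": [-76,-55,23],"dr": [-0.35,0.14,0.95],"jaw": 0},{"slide": [-87,-63,26],"dr": [-0.4,0.16,1.08],"jaw": 0},{"slide": [-98,-71,30],"dr": [-0.45,0.18,1.22],"jaw": 0},{"slide": [-109,-79,33],"dr": [-0.5,0.2,1.35],"jaw": 0},{"slide": [-120,-87,37],"dr": [-0.55,0.22,1.49],"jaw": 0},{"slide": [-131,-95,40],"dr": [-0.6,0.24,1.62],"jaw": 0},{"slide": [-142,-103,43],"dr": [-0.65,0.26,1.76],"jaw": 0},{"slide": [-153,-111,47],"dr": [-0.7,0.28,1.9],"jaw": 0},{"slide": [-166,-119,50],"dr": [-0.76,0.3,2.05],"jaw": 0},{"slide": [-178.6,-128.2,54.3],"dr": [-0.8173,0.3293,2.2301],"jaw": 0},{"slide": [-178.6,-128.2,54.3],"dr": [-0.8173,0.3293,2.2301],"jaw": 0},{"slide": [-178.6,-128.2,54.3],"dr": [-0.8173,0.3293,2.2301],"jaw": 0},{"slide": [-178.6,-128.2,54.3],"dr": [-0.8173,0.3293,2.2301],"jaw": 0}])

```text
t: 8.8
tool_pos: [0.423, -0.1154, 0.2913]
orientation: [2.779, -1.06, 0.481]
force: [0.8, 0.3, 0.0]
opening: 0.093
gripper_force: 0.0
```

```bash
python3 - <<'E'
from wp import *
s=log();print(s['tool_pos'],s['q'],s['t']);P,M=pick(.14);print(delta(P,M))
c=camera_params('wrist');im,d=read_camera('wrist');save('wrist1',im);np.savez('wrist1.npz',im=im,d=d,**{a:np.array(b) for a,b in c.items()})
for z in (.041,): print(delta(*pick(z)))
E
```

```text
[ 0.42301089 -0.11535086  0.29129517] [-0.32195239 -0.40699074  2.20690962 -0.16381522  1.03133383  2.03975046] 8.8
(array([ 3.9, -1.1, -4.5]), array([0.0052, 0.005 , 0.0053]))
(array([-29.6,  -1.7,  88.7]), array([0.0051, 0.0049, 0.0052]))
```

View pics/wrist1.png

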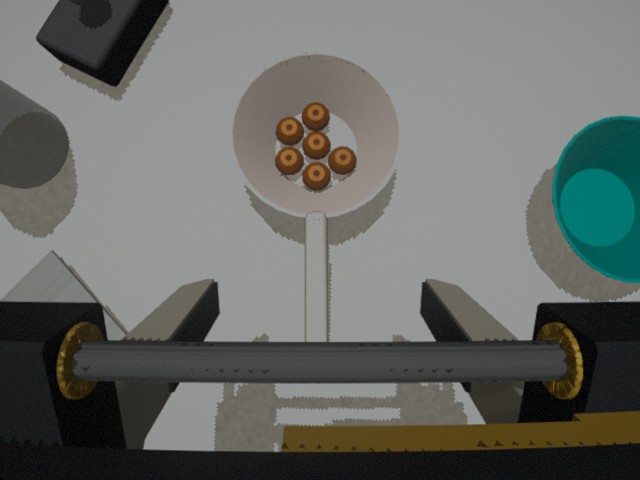

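The wrist view shows the dish bowl centred at (316,135) and its handle straight down at column 316, midway between the fingers at 218 and 421. I check the numbers before closing.

```bash
python3 - <<'E'
from wp import *
f=np.load('wrist1.npz');c={a:f[a] for a in ('fx','fy','cx','cy','k1','rvec','tvec')}
a=cast(c,[233,399,316],[135,135,54],.042);print(a[:2,:2].mean(0),np.linalg.norm(a[0]-a[1]),a[2])
e=cast(c,[305.5,327,305.5,327],[240,240,330,330],.048);p=(e[0]+e[1])/2;q=(e[2]+e[3])/2;print(p,q,np.degrees(np.arctan2(*(p-q)[1::-1])),np.linalg.norm(e[0]-e[1]))
u=(p-q)[:2];u/=np.linalg.norm(u);ce=a[:2,:2].mean(0);print('handle line offset of old centre',np.cross(u,DI-q[:2]),'new',np.cross(u,ce-q[:2]))
E
```

```text
[ 0.54828607 -0.22812309] 0.11211862271997672 [ 0.59195814 -0.26696305  0.042     ]
[ 0.49455869 -0.18037367  0.048     ] [ 0.45226996 -0.14264678  0.048     ] -41.736989305920936 0.013725894377407845
handle line offset of old centre 0.001272185540892784 new 0.0001359442756948548<stdin>:5: DeprecationWarning: Arrays of 2-dimensional vectors are deprecated. Use arrays of 3-dimensional vectors instead. (deprecated in NumPy 2.0)
```

```bash
sed -i 's/^DI=.*/DI=np.array([.5490,-.2284]);DY=np.radians(-41.8)/' h.py; python3 - <<'E'
from wp import *
for z in (.09,.0415): print(delta(*pick(z)))
E
```

```text
(array([-15.1,   0. ,  41.9]), array([0.0063, 0.0049, 0.0019]))
(array([-31.5,  -0.3,  87.5]), array([0.0063, 0.0049, 0.0019]))
```

>>> servo_tool(increments=[{"slide": [-15,0,42],"dr": [0.006,0.005,0.002],"jaw": 0},{"slide": [-24,-0.2,67],"dr": [0.006,0.005,0.002],"jaw": 0},{"slide": [-29,-0.3,81],"dr": [0.006,0.005,0.002],"jaw": 0},{"slide": [-31.5,-0.3,87.5],"dr": [0.006,0.005,0.002],"jaw": 0.6},{"slide": [-31.5,-0.3,87.5],"dr": [0.006,0.005,0.002],"jaw": 0.7},{"slide": [-31.5,-0.3,87.5],"dr": [0.006,0.005,0.002],"jaw": 0.7},{"slide": [-31.5,-0.3,87.5],"dr": [0.006,0.005,0.002],"jaw": 0.7},{"slide": [-31.5,-0.3,87.5],"dr": [0.006,0.005,0.002],"jaw": 0.7},{"slide": [-31.5,-0.3,87.5],"dr": [0.006,0.005,0.002],"jaw": 0.7},{"slide": [-31.5,-0.3,87.5],"dr": [0.006,0.005,0.002],"jaw": 0.7},{"slide": [-31.5,-0.3,87.5],"dr": [0.006,0.005,0.002],"jaw": 0.7}])

```text
t: 9.95
tool_pos: [0.4228, -0.1158, 0.1986]
orientation: [2.779, -1.065, 0.492]
force: [0.7, -0.6, -0.1]
opening: 0.0336
gripper_force: 0.0
```

```bash
python3 - <<'E'
from wp import *
s=log();print(s['tool_pos'],s['opening'],s['force']);print(delta(*pick(.0415)))
E
```

```text
[ 0.42278642 -0.11579287  0.1986163 ] 0.03355400627991091 [ 0.6620907  -0.58463583 -0.13483544]
(array([-0.2, -0.2,  0.2]), array([ 0.001 , -0.0005, -0.0023]))
```

>>> servo_tool(increments=[{"slide": [0,0,0],"dr": [0,0,0],"jaw": 1},{"slide": [0,0,0],"dr": [0,0,0],"jaw": 1},{"slide": [0,0,0],"dr": [0,0,0],"jaw": 1},{"slide": [0,0,0],"dr": [0,0,0],"jaw": 1},{"slide": [0,0,0],"dr": [0,0,0],"jaw": 1},{"slide": [0,0,0],"dr": [0,0,0],"jaw": 1}], force=58)

```text
t: 10.55
tool_pos: [0.4227, -0.1157, 0.1984]
orientation: [2.779, -1.065, 0.491]
force: [0.1, 1.0, 0.4]
opening: 0.0142
gripper_force: 58.0
```

```bash
python3 - <<'E'
from wp import *
s=log();print(s['tool_pos'],s['opening'],s['gripper_force'],s['force']);np.savez('dishgrasp.npz',p=s['tool_pos'],o=s['orientation'])
P,M=pick(.0415);print('lift in tool axes 60mm',R.from_rotvec(s['orientation']).as_matrix().T@[0,0,60])
print(delta(*tcp(*WP[0])))
E
```

```text
[ 0.42273451 -0.11574216  0.19842475] 0.014166324815629225 57.955005168914795 [0.05525019 1.04411959 0.43356926]
lift in tool axes 60mm [ 2.05831491e+01  1.65394005e-02 -5.63589718e+01]
(array([ -18.5, -200. , -250. ]), array([ 7.8990e-01,  2.0000e-04, -2.1631e+00]))
```

>>> servo_tool(increments=[{"slide": [1.7,0,-4.7],"dr": [0,0,0],"jaw": 1},{"slide": [5,0,-14],"dr": [0,0,0],"jaw": 1},{"slide": [10,0,-27],"dr": [0,0,0],"jaw": 1},{"slide": [15,0,-42],"dr": [0,0,0],"jaw": 1},{"slide": [20.6,0,-56.4],"dr": [0,0,0],"jaw": 1},{"slide": [20.6,0,-56.4],"dr": [0,0,0],"jaw": 1},{"slide": [20.6,0,-56.4],"dr": [0,0,0],"jaw": 1}])

```text
t: 11.25
tool_pos: [0.4228, -0.1157, 0.2588]
orientation: [2.779, -1.065, 0.493]
force: [-0.6, -0.4, -2.5]
opening: 0.0145
gripper_force: 58.0
```

```bash
python3 - <<'E'
from wp import *
s=log();print(s['tool_pos'],s['opening'],s['force'],s['wrist_torque'])
c=camera_params('wrist');im,d=read_camera('wrist');save('wrist2',im)
V,U=np.mgrid[:480,:640];P=cast(c,U.ravel(),V.ravel(),depth=d.ravel()).reshape(480,640,3)
# rim fit plane: outer rim points by height
m=(V<230)&(P[:,:,2]>.06)&(abs(U-316)<110)
print(m.sum()); rr=P[m];g=s['tool_pos']
u=np.array([np.cos(DY),np.sin(DY),0]);l=rr@u;
for lo,hi in ((0,.01),):
  f=rr[l>np.percentile(l,98)];n=rr[l<np.percentile(l,3)];print('front',f.mean(0),'max z',np.percentile(f[:,2],[50,90]),'near',n.mean(0),np.percentile(n[:,2],[50,90]))
P0,M=tcp(*WP[0]);print(delta(P0,M))
E
```

```text
[ 0.42277815 -0.11574029  0.25882153] 0.01452844204471858 [-0.6203077  -0.40386708 -2.46848802] [0.48794426 0.50221273 0.03561532]
38994
front [ 0.58100571 -0.25805318  0.08075648] max z [0.08074673 0.08352013] near [ 0.49206856 -0.17917205  0.13326506] [0.10693627 0.26289032]
(array([ -38.8, -200.1, -194. ]), array([ 7.8940e-01,  8.0000e-04, -2.1634e+00]))
```

View pics/wrist2.png

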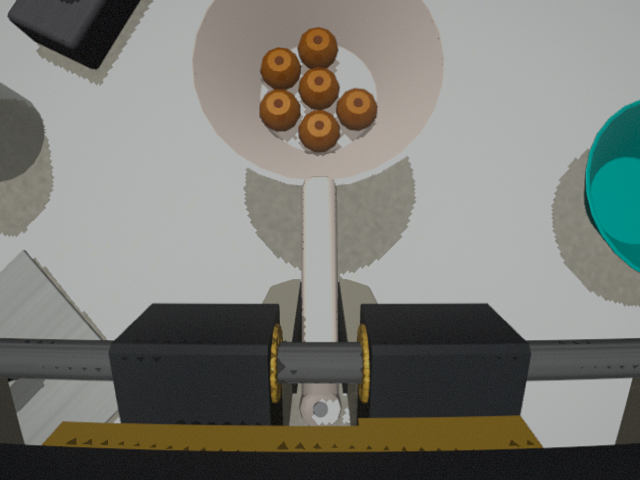

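The dish is held with all six beads in the bowl at (318,90) and the handle at column 318 centred between the pads. I measure any sag of the handle.

```bash
python3 - <<'E'
from wp import *
c=camera_params('wrist');im,d=read_camera('wrist');G=read_state()['tool_pos']+R.from_rotvec(read_state()['orientation']).as_matrix()@[0,0,.167]
print('grasp pt',G)
V,U=np.mgrid[190:335:6,312:326:3];V=V.ravel();U=U.ravel();p=cast(c,U,V,depth=d[V,U])
u=np.array([np.cos(DY),np.sin(DY),0]);l=(p-G)@u;a=np.polyfit(l,p[:,2],1);print('slope deg',np.degrees(np.arctan(a[0])),'z at grasp',a[1],'resid',np.std(p[:,2]-np.polyval(a,l)))
E
```

```text
grasp pt [ 0.46460705 -0.15380726  0.10060085]
slope deg -2.131164562989353 z at grasp 0.10865157451099304 resid 0.013844558333363432
```

```bash
python3 - <<'E'
from wp import *
c=camera_params('wrist');im,d=read_camera('wrist');s=read_state();G=s['tool_pos']+R.from_rotvec(s['orientation']).as_matrix()@[0,0,.167]
u=np.array([np.cos(DY),np.sin(DY),0])
for v in (188,205,222,239,256,273,290): 
    p=np.median(cast(c,np.arange(313,325),np.full(12,v),depth=d[v,313:325]),0);print(v,((p-G)@u).round(4),p[2].round(4))
E
```

```text
188 0.0525 0.1061
205 0.0456 0.106
222 0.0386 0.1056
239 0.0316 0.1058
256 0.0248 0.1061
273 0.0179 0.1059
290 0.0112 0.1065
```

>>> servo_tool(increments=[{"slide": [5,0,-14],"dr": [0,0,0],"jaw": 1},{"slide": [15,0,-41],"dr": [0,0,0],"jaw": 1},{"slide": [29,0,-79],"dr": [0.01,0,-0.03],"jaw": 1},{"slide": [38,-2,-105],"dr": [0.03,0,-0.09],"jaw": 1},{"slide": [42,-6,-120],"dr": [0.07,0,-0.19],"jaw": 1},{"slide": [40,-14,-127],"dr": [0.12,0,-0.32],"jaw": 1},{"slide": [35,-27,-133],"dr": [0.17,0,-0.46],"jaw": 1},{"slide": [29,-42,-139],"dr": [0.22,0,-0.6],"jaw": 1},{"slide": [22,-57,-145],"dr": [0.27,0,-0.75],"jaw": 1},{"slide": [15,-73,-151],"dr": [0.33,0,-0.9],"jaw": 1},{"slide": [7,-90,-157],"dr": [0.38,0,-1.05],"jaw": 1},{"slide": [0,-107,-163],"dr": [0.44,0,-1.2],"jaw": 1},{"slide": [-7,-124,-169],"dr": [0.49,0,-1.35],"jaw": 1},{"slide": [-14,-140,-174],"dr": [0.55,0,-1.5],"jaw": 1},{"slide": [-21,-156,-180],"dr": [0.6,0,-1.65],"jaw": 1},{"slide": [-27,-171,-186],"dr": [0.66,0,-1.8],"jaw": 1},{"slide": [-32,-184,-190],"dr": [0.71,0,-1.94],"jaw": 1},{"slide": [-36,-193,-193],"dr": [0.75,0,-2.06],"jaw": 1},{"slide": [-38,-199,-195],"dr": [0.78,0.001,-2.14],"jaw": 1},{"slide": [-38,-200,-196],"dr": [0.789,0.001,-2.163],"jaw": 1}])

```text
t: 13.4
tool_pos: [0.4802, 0.1023, 0.4283]
orientation: [-2.028, -2.034, -0.356]
force: [0.6, -0.7, -2.9]
opening: 0.0145
gripper_force: 58.0
```

```bash
python3 - <<'E'
from wp import *
s=log();print(s['tool_pos'],s['q'].round(2),s['t'])
for w in WP[:4]: 
    w=(w[0],w[1],w[2],w[3]+.002);print(w,*delta(*tcp(*w)))
im,d=read_camera('top');save('top2',cv2.resize(im[200:340,140:340],None,fx=4,fy=4))
E
```

```text
[0.48015588 0.10226131 0.42826666] [-0.03 -0.2   1.79  0.35  1.57 -0.04] 13.4
(0, -0.01, -0.008, 0.272) [-0.  -0.5 -0.7] [-0.0023  0.001   0.0027]
(20, -0.01, -0.008, 0.242) [-13.7  53.2  36.3] [0.3256 0.0015 0.1222]
(38, -0.008, -0.008, 0.212) [-32.1  98.2  86.8] [0.6208 0.002  0.2297]
(38, -0.008, -0.008, 0.16) [-49.9  98.3 135.6] [0.6208 0.002  0.2297]
```

View pics/top2.png

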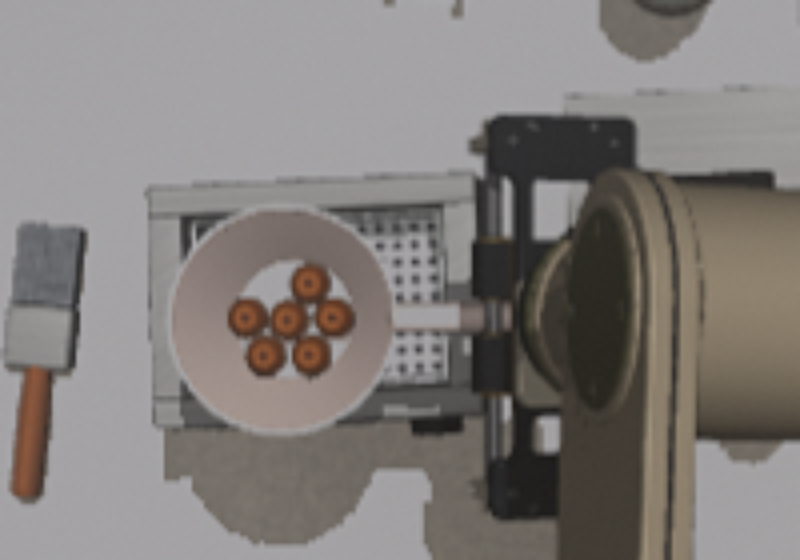

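The crop shows all six beads in the dish at (290,320), over the open tank with the perforated basket visible at right. The arm is clear of the pot. I check the dish centre against the plan.

```bash
python3 - <<'E'
from wp import *
c=camera_params('top')
a=cast(c,[140+170/4,140+394/4,140+282/4,140+282/4],[200+320/4,200+320/4,200+205/4,200+435/4],.272);print('c',(a[0]+a[1])/2,(a[2]+a[3])/2,'d',np.linalg.norm(a[0]-a[1]),np.linalg.norm(a[2]-a[3]))
print('plan',pose(PSI,0,-1,PHI,-.01,-.008,.27,GG)[1])
E
```

```text
c [0.47797935 0.27192035 0.272     ] [0.47818192 0.27195645 0.272     ] d 0.11460067919373425 0.11762907680193481
plan [0.4796732  0.27125461 0.27      ]
```

>>> servo_tool(increments=[{"slide": [-2,8,5],"dr": [0.05,0,0.018],"jaw": 1},{"slide": [-5,18,11],"dr": [0.11,0.001,0.04],"jaw": 1},{"slide": [-8,29,19],"dr": [0.18,0.001,0.066],"jaw": 1},{"slide": [-11,41,27],"dr": [0.25,0.001,0.094],"jaw": 1},{"slide": [-14,53,36],"dr": [0.325,0.001,0.122],"jaw": 1},{"slide": [-18,64,47],"dr": [0.395,0.002,0.148],"jaw": 1},{"slide": [-23,75,59],"dr": [0.465,0.002,0.173],"jaw": 1},{"slide": [-27,86,72],"dr": [0.535,0.002,0.198],"jaw": 1},{"slide": [-30,94,81],"dr": [0.585,0.002,0.217],"jaw": 1},{"slide": [-32,98,87],"dr": [0.62,0.002,0.23],"jaw": 1},{"slide": [-35,98,95],"dr": [0.62,0.002,0.23],"jaw": 1},{"slide": [-39,98,106],"dr": [0.62,0.002,0.23],"jaw": 1},{"slide": [-43,98,118],"dr": [0.62,0.002,0.23],"jaw": 1},{"slide": [-47,98,128],"dr": [0.62,0.002,0.23],"jaw": 1},{"slide": [-49,98,134],"dr": [0.62,0.002,0.23],"jaw": 1},{"slide": [-50,98.3,135.6],"dr": [0.621,0.002,0.23],"jaw": 1},{"slide": [-50,98.3,135.6],"dr": [0.621,0.002,0.23],"jaw": 1}])

```text
t: 15.15
tool_pos: [0.5783, 0.1013, 0.285]
orientation: [-1.819, -1.604, 0.283]
force: [0.7, 0.2, -2.6]
opening: 0.0148
gripper_force: 58.0
```

```bash
python3 - <<'E'
from wp import *
s=log();print(s['tool_pos'],s['q'].round(2),s['t'],s['force'])
for w in WP[3:]: 
    w=(w[0],w[1],w[2],w[3]+.002);print(w,*delta(*tcp(*w)))
im,d=read_camera('top');save('top3',cv2.resize(im[200:340,140:340],None,fx=4,fy=4))
E
```

```text
[0.57826273 0.10128193 0.28500231] [-0.02  0.49  1.37  0.36  1.93  0.11] 15.15 [ 0.73664739  0.17309504 -2.62237718]
(38, -0.008, -0.008, 0.16) [0.4 0.8 1.3] [ 0.0026 -0.0027 -0.0021]
(46, -0.005, -0.008, 0.153) [-1.2 29.3  6.3] [ 0.1337 -0.0029  0.046 ]
(60, 0, -0.008, 0.151) [-3.8 71.4 14.4] [ 0.3631 -0.0033  0.1301]
(75, 0.004, -0.008, 0.154) [ -8.9 108.3  28.9] [ 0.6089 -0.0036  0.2203]
(88, 0.008, -0.008, 0.16) [-14.6 133.5  45.3] [ 0.8219 -0.0038  0.2984]
```

View pics/top3.png

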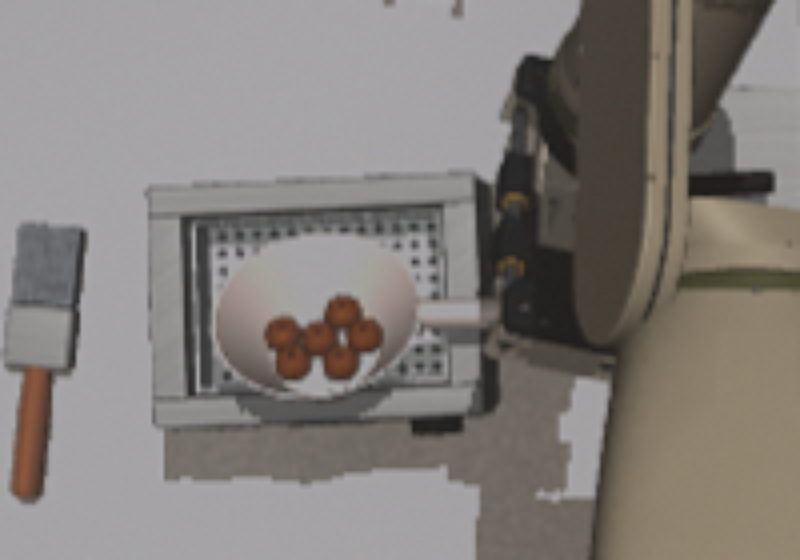

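The dish is tilted 38° with its lip inside the tank mouth, all six beads at (320,335) are still aboard, and the force readings show no contact. I tip it gently now.

>>> servo_tool(increments=[{"slide": [-0.2,9,2.5],"dr": [0.04,-0.002,0.013],"jaw": 1},{"slide": [-0.7,19,4.5],"dr": [0.087,-0.003,0.03],"jaw": 1},{"slide": [-1.2,29,6.3],"dr": [0.134,-0.003,0.046],"jaw": 1},{"slide": [-1.7,38,8],"dr": [0.18,-0.003,0.063],"jaw": 1},{"slide": [-2.2,46.5,9.5],"dr": [0.225,-0.003,0.08],"jaw": 1},{"slide": [-2.7,55,11],"dr": [0.27,-0.003,0.096],"jaw": 1},{"slide": [-3.2,63,12.6],"dr": [0.317,-0.003,0.113],"jaw": 1},{"slide": [-3.8,71.4,14.4],"dr": [0.363,-0.003,0.13],"jaw": 1},{"slide": [-4.7,79,17],"dr": [0.412,-0.003,0.148],"jaw": 1},{"slide": [-5.7,86.5,19.5],"dr": [0.461,-0.003,0.166],"jaw": 1},{"slide": [-6.7,94,22.5],"dr": [0.51,-0.003,0.184],"jaw": 1},{"slide": [-7.8,101.3,25.7],"dr": [0.56,-0.003,0.202],"jaw": 1},{"slide": [-8.9,108.3,28.9],"dr": [0.609,-0.004,0.22],"jaw": 1},{"slide": [-10.2,114.5,32.5],"dr": [0.66,-0.004,0.239],"jaw": 1},{"slide": [-11.6,121,36.5],"dr": [0.715,-0.004,0.259],"jaw": 1},{"slide": [-13,127.5,41],"dr": [0.77,-0.004,0.28],"jaw": 1},{"slide": [-14.6,133.5,45.3],"dr": [0.822,-0.004,0.298],"jaw": 1},{"slide": [-14.6,133.5,45.3],"dr": [0.822,-0.004,0.298],"jaw": 1},{"slide": [-14.6,133.5,45.3],"dr": [0.822,-0.004,0.298],"jaw": 1},{"slide": [-14.6,133.5,45.3],"dr": [0.822,-0.004,0.298],"jaw": 1}])

```text
t: 17.2
tool_pos: [0.6549, 0.1029, 0.1667]
orientation: [-1.377, -0.977, 0.925]
force: [0.9, -0.5, -1.0]
opening: 0.0148
gripper_force: 58.0
```

```bash
python3 - <<'E'
from wp import *
s=log();print(s['tool_pos'],s['q'].round(2),s['t'],s['force'],s['opening'])
P,M=tcp(88,.008,-.008,.16);print(delta(P,M))
for w in ((95,.008,-.008,.162),(99,.01,-.008,.164)):
    P,M=tcp(*w);q,e=ik(P,M,k,C,s['q']);print(w,clear(PSI,np.radians(w[0]),-1,PHI,*w[1:],.005,GG),round(e,3),q.round(2),delta(P,M))
im,d=read_camera('top');save('top4',cv2.resize(im[200:340,140:340],None,fx=4,fy=4))
E
```

```text
[0.65485203 0.10287055 0.16672544] [-0.02  1.22  0.74  0.69  2.6   0.61] 17.2 [ 0.91897665 -0.53847095 -0.99129903] 0.014823819570580085
(array([-0.2,  1.2,  0.4]), array([0.003 , 0.0004, 0.0015]))
(95, 0.008, -0.008, 0.162) 27 0.0 [-0.02  1.29  0.71  0.8   2.67  0.74] (array([-0.6, 18.3,  1.5]), array([0.1178, 0.0004, 0.0434]))
(99, 0.01, -0.008, 0.164) 32 0.0 [-0.02  1.33  0.68  0.88  2.7   0.84] (array([-0.4, 27.2,  1.2]), array([0.1834, 0.0004, 0.0673]))
```

View pics/top4.png

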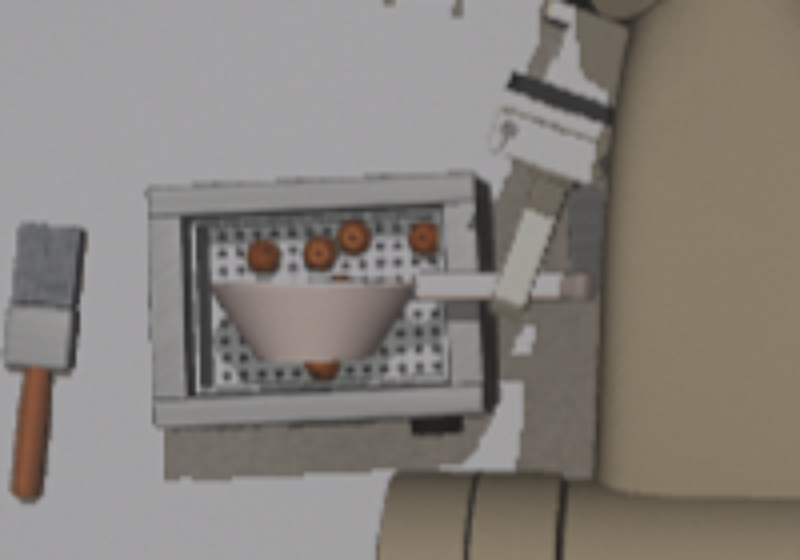

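```bash
python3 - <<'E'
from wp import *
s=read_state()
for w in WP[::-1][1:]+[WP[0]]: 
    w=(w[0],w[1],w[2],w[3]+.002);print(w,*delta(*tcp(*w)))
E
```

```text
(75, 0.004, -0.008, 0.154) [ -3.2 -28.1   8. ] [-0.2102  0.0004 -0.0763]
(60, 0, -0.008, 0.151) [ -9.6 -63.6  25.2] [-4.561e-01  3.000e-04 -1.660e-01]
(46, -0.005, -0.008, 0.153) [-19.  -97.2  50.2] [-6.857e-01  3.000e-04 -2.497e-01]
(38, -0.008, -0.008, 0.16) [ -25.4 -119.6   67.5] [-8.168e-01  2.000e-04 -2.976e-01]
(38, -0.008, -0.008, 0.212) [ -24.7 -171.5   65.6] [-8.168e-01  2.000e-04 -2.976e-01]
(20, -0.01, -0.008, 0.242) [ -39.4 -227.   105.8] [-1.112e+00  1.000e-04 -4.053e-01]
(0, -0.01, -0.008, 0.272) [ -57.3 -268.5  154.8] [-1.4399  0.     -0.5249]
(0, -0.01, -0.008, 0.272) [ -57.3 -268.5  154.8] [-1.4399  0.     -0.5249]
```

>>> servo_tool(increments=[{"slide": [-1,-9,2.5],"dr": [-0.07,0,-0.025],"jaw": 1},{"slide": [-2,-18.5,5.2],"dr": [-0.14,0,-0.051],"jaw": 1},{"slide": [-3.2,-28.1,8],"dr": [-0.21,0,-0.076],"jaw": 1},{"slide": [-5,-40,13],"dr": [-0.292,0,-0.106],"jaw": 1},{"slide": [-7.2,-52,19],"dr": [-0.374,0,-0.136],"jaw": 1},{"slide": [-9.6,-63.6,25.2],"dr": [-0.456,0,-0.166],"jaw": 1},{"slide": [-12.5,-75,33],"dr": [-0.533,0,-0.194],"jaw": 1},{"slide": [-15.7,-86,41.5],"dr": [-0.61,0,-0.222],"jaw": 1},{"slide": [-19,-97.2,50.2],"dr": [-0.686,0,-0.25],"jaw": 1},{"slide": [-22,-108.4,58.9],"dr": [-0.751,0,-0.274],"jaw": 1},{"slide": [-25.4,-119.6,67.5],"dr": [-0.817,0,-0.298],"jaw": 1},{"slide": [-25.2,-140,67],"dr": [-0.817,0,-0.298],"jaw": 1},{"slide": [-24.7,-171.5,65.6],"dr": [-0.817,0,-0.298],"jaw": 1},{"slide": [-29,-190,78],"dr": [-0.915,0,-0.333],"jaw": 1},{"slide": [-34,-209,92],"dr": [-1.014,0,-0.369],"jaw": 1},{"slide": [-39.4,-227,105.8],"dr": [-1.112,0,-0.405],"jaw": 1},{"slide": [-45,-241,122],"dr": [-1.22,0,-0.445],"jaw": 1},{"slide": [-51,-255,138],"dr": [-1.33,0,-0.485],"jaw": 1},{"slide": [-57.3,-268.5,154.8],"dr": [-1.44,0,-0.525],"jaw": 1},{"slide": [-57.3,-268.5,154.8],"dr": [-1.44,0,-0.525],"jaw": 1}])

```text
t: 19.25
tool_pos: [0.478, 0.1021, 0.4319]
orientation: [-2.031, -2.037, -0.366]
force: [0.3, 0.7, -1.8]
opening: 0.0146
gripper_force: 58.0
```

```bash
python3 - <<'E'
from wp import *
s=log();print(s['tool_pos'],s['t'],s['force'])
f=np.load('dishgrasp.npz');Mg=R.from_rotvec(f['o']).as_matrix();up=np.array([0,0,1.])
for z in (.19,.03,0): print(z,*delta(f['p']+up*z,Mg))
im,d=read_camera('top');a=im[200:340,140:340].astype(int)
m=((a[:,:,0]>a[:,:,2]*1.8)&(a[:,:,0]>70)).astype(np.uint8);n,_,st,ce=cv2.connectedComponentsWithStats(m);print([(c.round().tolist(),int(x[4])) for c,x in zip(ce[1:],st[1:])])
E
```

```text
[0.477999   0.10214848 0.43192008] 19.25 [ 0.3291504   0.70034132 -1.81088015]
0.19 [-219.4  -55.8  -34.1] [-0.7866 -0.0079  2.1656]
0.03 [-274.2  -56.9  116.2] [-0.7866 -0.0079  2.1656]
0 [-284.5  -57.1  144.4] [-0.7866 -0.0079  2.1656]
[([90.0, 57.0], 9), ([105.0, 59.0], 39), ([7.0, 107.0], 172)]
```

>>> servo_tool(increments=[{"slide": [-5,-1,-1],"dr": [-0.02,0,0.06],"jaw": 1},{"slide": [-15,-4,-3],"dr": [-0.06,0,0.17],"jaw": 1},{"slide": [-29,-8,-5],"dr": [-0.11,0,0.3],"jaw": 1},{"slide": [-43,-11,-7],"dr": [-0.16,-0.001,0.44],"jaw": 1},{"slide": [-58,-15,-9],"dr": [-0.21,-0.002,0.58],"jaw": 1},{"slide": [-73,-19,-11],"dr": [-0.262,-0.002,0.72],"jaw": 1},{"slide": [-88,-22,-14],"dr": [-0.314,-0.003,0.865],"jaw": 1},{"slide": [-103,-26,-16],"dr": [-0.367,-0.003,1.01],"jaw": 1},{"slide": [-118,-30,-18],"dr": [-0.42,-0.004,1.155],"jaw": 1},{"slide": [-133,-34,-21],"dr": [-0.472,-0.004,1.3],"jaw": 1},{"slide": [-148,-38,-23],"dr": [-0.525,-0.005,1.445],"jaw": 1},{"slide": [-162,-41,-25],"dr": [-0.577,-0.006,1.59],"jaw": 1},{"slide": [-176,-45,-27],"dr": [-0.63,-0.006,1.735],"jaw": 1},{"slide": [-190,-48,-29],"dr": [-0.683,-0.007,1.88],"jaw": 1},{"slide": [-203,-52,-31],"dr": [-0.733,-0.007,2.02],"jaw": 1},{"slide": [-213,-54,-33],"dr": [-0.767,-0.008,2.11],"jaw": 1},{"slide": [-219.4,-55.8,-34.1],"dr": [-0.787,-0.008,2.166],"jaw": 1},{"slide": [-219.4,-55.8,-34.1],"dr": [-0.787,-0.008,2.166],"jaw": 1},{"slide": [-219.4,-55.8,-34.1],"dr": [-0.787,-0.008,2.166],"jaw": 1}])

```text
t: 21.2
tool_pos: [0.4245, -0.1158, 0.3843]
orientation: [2.78, -1.064, 0.472]
force: [-0.1, 0.8, -1.3]
opening: 0.0148
gripper_force: 58.0
```

```bash
python3 - <<'E'
from wp import *
s=log();print(s['tool_pos'],s['t'],s['force'])
f=np.load('dishgrasp.npz');Mg=R.from_rotvec(f['o']).as_matrix();up=np.array([0,0,1.])
for z in (.05,.01,.002): print(z,*delta(f['p']+up*z,Mg))
im,d=read_camera('top');a=im.astype(int)
m=((a[:,:,0]>a[:,:,2]*1.8)&(a[:,:,0]>70)).astype(np.uint8);m[:210]=0;m[340:]=0;m[:,:175]=0;m[:,520:]=0
n,_,st,ce=cv2.connectedComponentsWithStats(m);print([(c.round().tolist(),int(x[4])) for c,x in zip(ce[1:],st[1:])])
V,U=np.nonzero(m);c=camera_params('top');print(np.percentile(cast(c,U,V,depth=d[V,U])[:,2],[5,50,95]))
E
```

```text
[ 0.42445986 -0.11579039  0.38425361] 21.2 [-0.10329997  0.77990202 -1.3484638 ]
0.05 [-4.650e+01  1.000e-01  1.276e+02] [0.0071 0.0108 0.0022]
0.01 [-59.8  -0.2 165.4] [0.0071 0.0108 0.0022]
0.002 [-62.4  -0.3 172.9] [0.0071 0.0108 0.0022]
[([228.0, 259.0], 42), ([246.0, 259.0], 37), ([219.0, 263.0], 41), ([203.0, 267.0], 44), ([225.0, 270.0], 45), ([409.0, 272.0], 3), ([222.0, 287.0], 44), ([426.0, 286.0], 2)]
[0.08495791 0.09033575 0.09620761]
```

>>> servo_tool(increments=[{"slide": [-7,0,18],"dr": [0.003,0.005,0.001],"jaw": 1},{"slide": [-20,0,55],"dr": [0.007,0.011,0.002],"jaw": 1},{"slide": [-34,0,95],"dr": [0.007,0.011,0.002],"jaw": 1},{"slide": [-46.5,0,127.6],"dr": [0.007,0.011,0.002],"jaw": 1},{"slide": [-55,-0.1,152],"dr": [0.007,0.011,0.002],"jaw": 1},{"slide": [-59.8,-0.2,165.4],"dr": [0.007,0.011,0.002],"jaw": 1},{"slide": [-61.4,-0.3,170],"dr": [0.007,0.011,0.002],"jaw": 1},{"slide": [-62.2,-0.3,172.3],"dr": [0.007,0.011,0.002],"jaw": 1},{"slide": [-62.2,-0.3,172.3],"dr": [0.007,0.011,0.002],"jaw": 1}])

```text
t: 22.15
tool_pos: [0.4235, -0.1161, 0.2026]
orientation: [2.777, -1.066, 0.498]
force: [0.3, 0.1, -2.4]
opening: 0.0146
gripper_force: 58.0
```

```bash
python3 - <<'E'
from wp import *
s=log();print(s['tool_pos'],s['t'],s['force'],s['wrist_torque'])
f=np.load('dishgrasp.npz');Mg=R.from_rotvec(f['o']).as_matrix()
for z in (.001,0,-.001): print(z,*delta(f['p']+np.array([0,0,z]),Mg))
E
```

```text
[ 0.42352075 -0.11612629  0.20260775] 22.15 [ 0.31676544  0.10654632 -2.38040549] [0.42239759 0.33484337 0.03317567]
0.001 [-1.9  0.2  2.7] [-0.0009 -0.0044 -0.0012]
0 [-2.2  0.2  3.6] [-0.0009 -0.0044 -0.0012]
-0.001 [-2.6  0.2  4.6] [-0.0009 -0.0044 -0.0012]
```

>>> servo_tool(increments=[{"slide": [-0.8,0,1.2],"dr": [0,-0.004,0],"jaw": 1},{"slide": [-1.4,0,2.2],"dr": [0,-0.004,0],"jaw": 1},{"slide": [-1.8,0,3.1],"dr": [0,-0.004,0],"jaw": 1},{"slide": [-2.1,0,3.7],"dr": [0,-0.004,0],"jaw": 1},{"slide": [-2.1,0,3.7],"dr": [0,-0.004,0],"jaw": 1}])

```text
t: 22.65
tool_pos: [0.4228, -0.1157, 0.1981]
orientation: [2.779, -1.067, 0.493]
force: [-1.8, 0.4, 2.3]
opening: 0.0145
gripper_force: 58.0
```

```bash
python3 - <<'E'
from wp import *
s=log();print(s['tool_pos'],s['t'],s['force'],s['wrist_torque'])
E
```

```text
[ 0.42279741 -0.11566757  0.19814769] 22.65 [-1.81542105  0.39929854  2.32262371] [ 0.22742815  0.2948093  -0.07499652]
```

>>> servo_tool(increments=[{"slide": [0,0,0],"dr": [0,0,0],"jaw": 0.78},{"slide": [0,0,0],"dr": [0,0,0],"jaw": 0.7},{"slide": [0,0,0],"dr": [0,0,0],"jaw": 0.3},{"slide": [0,0,0],"dr": [0,0,0],"jaw": 0},{"slide": [0,0,0],"dr": [0,0,0],"jaw": 0},{"slide": [0,0,0],"dr": [0,0,0],"jaw": 0},{"slide": [0,0,0],"dr": [0,0,0],"jaw": 0},{"slide": [0,0,-10],"dr": [0,0,0],"jaw": 0},{"slide": [0,0,-40],"dr": [0,0,0],"jaw": 0},{"slide": [0,0,-80],"dr": [0,0,0],"jaw": 0},{"slide": [0,0,-120],"dr": [0,0,0],"jaw": 0},{"slide": [0,0,-140],"dr": [0,0,0],"jaw": 0},{"slide": [0,0,-140],"dr": [0,0,0],"jaw": 0}])

```text
t: 23.95
tool_pos: [0.3874, -0.0833, 0.3337]
orientation: [2.778, -1.067, 0.503]
force: [-0.0, -0.2, -0.0]
opening: 0.0926
gripper_force: 0.0
```

```bash
python3 - <<'E'
from wp import *
s=log();print(s['tool_pos'],s['t'],s['force'],s['opening'])
im,d=read_camera('top');c=camera_params('top');save('top5',im)
V,U=np.mgrid[:480,:640];P=cast(c,U.ravel(),V.ravel(),depth=d.ravel()).reshape(480,640,3)
m=(np.hypot(P[:,:,0]-DI[0],P[:,:,1]-DI[1])<.075)&(P[:,:,2]>.03);print('dish rim z',np.percentile(P[m][:,2],[10,50,95]),P[m].mean(0))
f=np.load('lidplace.npz');Ml=R.from_rotvec(f['o']).as_matrix()
# lid bar
m=(abs(P[:,:,0]-.56)<.04)&(abs(P[:,:,1]-.055)<.08)&(im.max(2)<60);q=cast(c,U[m],V[m],.046);print('bar',m.sum(),cv2.minAreaRect((q[:,:2]*1000).astype(np.float32)),'expect',f['p'])
for z in (.12,0): print(z,*delta(f['p']+np.array([0,0,z]),Ml))
E
```

```text
[ 0.38744286 -0.08329776  0.33367437] 23.95 [-0.01012708 -0.16516268 -0.0152599 ] 0.09264459238223924
dish rim z [0.03233072 0.0393049  0.04774397] [ 0.54880395 -0.23235272  0.03920104]
bar 179 ((559.6754760742188, 54.47438049316406), (12.851202011108398, 84.54100799560547), 2.0845401287078857) expect [0.55944186 0.05467215 0.20665855]
0.12 [  31.7 -217.9   17.3] [ 0.4118 -0.1732 -2.319 ]
0 [  -9.9 -217.5  129.8] [ 0.4118 -0.1732 -2.319 ]
```

View pics/top5.png

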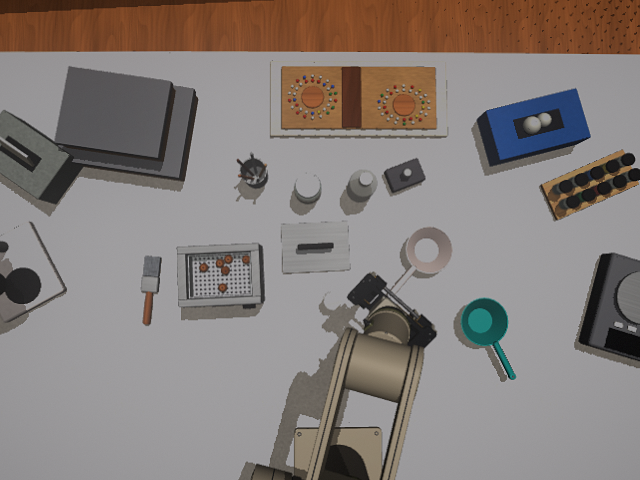

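The dish stands empty at (428,250), all six beads are in the basket at (222,270), and the lid's bar is at (315,246), where I left it. I fetch the lid.

>>> servo_tool(increments=[{"slide": [2,-13,1],"dr": [0.025,-0.011,-0.145],"jaw": 0},{"slide": [4,-27,2],"dr": [0.051,-0.022,-0.29],"jaw": 0},{"slide": [6,-41,3],"dr": [0.077,-0.033,-0.435],"jaw": 0},{"slide": [8,-54,4],"dr": [0.103,-0.043,-0.58],"jaw": 0},{"slide": [10,-68,5],"dr": [0.129,-0.054,-0.725],"jaw": 0},{"slide": [12,-82,6],"dr": [0.154,-0.065,-0.87],"jaw": 0},{"slide": [14,-95,8],"dr": [0.18,-0.076,-1.015],"jaw": 0},{"slide": [16,-109,9],"dr": [0.206,-0.087,-1.16],"jaw": 0},{"slide": [18,-122,10],"dr": [0.232,-0.098,-1.305],"jaw": 0},{"slide": [20,-136,11],"dr": [0.258,-0.108,-1.45],"jaw": 0},{"slide": [22,-150,12],"dr": [0.283,-0.119,-1.595],"jaw": 0},{"slide": [24,-163,13],"dr": [0.309,-0.13,-1.74],"jaw": 0},{"slide": [26,-177,14],"dr": [0.335,-0.141,-1.885],"jaw": 0},{"slide": [28,-191,15],"dr": [0.36,-0.152,-2.03],"jaw": 0},{"slide": [30,-204,16],"dr": [0.386,-0.163,-2.175],"jaw": 0},{"slide": [31.7,-217.9,17.3],"dr": [0.4118,-0.1732,-2.319],"jaw": 0},{"slide": [31.7,-217.9,17.3],"dr": [0.4118,-0.1732,-2.319],"jaw": 0},{"slide": [31.7,-217.9,17.3],"dr": [0.4118,-0.1732,-2.319],"jaw": 0}])

```text
t: 25.8
tool_pos: [0.5588, 0.0543, 0.3219]
orientation: [-2.173, -2.263, 0.003]
force: [0.1, -0.0, 0.3]
opening: 0.0931
gripper_force: 0.0
```

```bash
python3 - <<'E'
from wp import *
s=log();print(s['tool_pos'],s['t'],s['q'].round(2))
f=np.load('lidplace.npz');Ml=R.from_rotvec(f['o']).as_matrix()
for z in (.02,0): print(z,*delta(f['p']+np.array([0,0,z]),Ml))
E
```

```text
[0.55875978 0.05426974 0.32194171] 25.8 [ 0.01  0.08  1.69  0.    1.37 -0.04]
0.02 [ 0.2  1.1 95.3] [-0.0071 -0.0015 -0.0046]
0 [  0.2   1.2 115.3] [-0.0071 -0.0015 -0.0046]
```

>>> servo_tool(increments=[{"slide": [0.2,1,40],"dr": [-0.007,-0.001,-0.005],"jaw": 0.3},{"slide": [0.2,1,80],"dr": [-0.007,-0.001,-0.005],"jaw": 0.4},{"slide": [0.2,1,104],"dr": [-0.007,-0.001,-0.005],"jaw": 0.5},{"slide": [0.2,1.2,113],"dr": [-0.007,-0.001,-0.005],"jaw": 1},{"slide": [0.2,1.2,115.3],"dr": [-0.007,-0.001,-0.005],"jaw": 1},{"slide": [0.2,1.2,115.3],"dr": [-0.007,-0.001,-0.005],"jaw": 1},{"slide": [0.2,1.2,115.3],"dr": [-0.007,-0.001,-0.005],"jaw": 1},{"slide": [0.2,1.2,115.3],"dr": [-0.007,-0.001,-0.005],"jaw": 1},{"slide": [0.2,1.2,115.3],"dr": [-0.007,-0.001,-0.005],"jaw": 1},{"slide": [0.2,1.2,115.3],"dr": [-0.007,-0.001,-0.005],"jaw": 1},{"slide": [0.2,1.2,115.3],"dr": [-0.007,-0.001,-0.005],"jaw": 1},{"slide": [0.2,1.2,115.3],"dr": [-0.007,-0.001,-0.005],"jaw": 1},{"slide": [0.2,1.2,115.3],"dr": [-0.007,-0.001,-0.005],"jaw": 1},{"slide": [0.2,1.2,115.3],"dr": [-0.007,-0.001,-0.005],"jaw": 1},{"slide": [0.2,1.2,115.3],"dr": [-0.007,-0.001,-0.005],"jaw": 1},{"slide": [0.2,1.2,115.3],"dr": [-0.007,-0.001,-0.005],"jaw": 1}], force=40)

```text
t: 27.4
tool_pos: [0.5603, 0.0549, 0.209]
orientation: [2.163, 2.273, 0.007]
force: [-2.5, -0.2, 4.9]
opening: 0.0136
gripper_force: 40.0
```

```bash
python3 - <<'E'
from wp import *
s=log();print(s['tool_pos'],s['t'],s['opening'],s['gripper_force'],s['force'])
f=np.load('lidplace.npz');print('vs place',s['tool_pos']-f['p'])
g=np.load('lidgrasp.npz');Mg=R.from_rotvec(g['o']).as_matrix()
M0=R.from_rotvec(s['orientation']).as_matrix()
print('lift200',M0.T@[0,0,200])
for z in (.085,.01): print(z,*delta(g['p']+s['tool_pos']*0+np.array([0,0,z]),Mg))
E
```

```text
[0.5603122  0.05488355 0.20903475] 27.4 0.01359476696395226 40.00062704086304 [-2.51069454 -0.21912401  4.91380492]
vs place [0.00087034 0.0002114  0.0023762 ]
lift200 [ 7.13323272e-02  1.15904029e+00 -1.99996629e+02]
0.085 [ 228.   -58.6 -202.9] [ 0.0059 -0.0004  0.0045]
0.01 [ 228.   -59.  -127.9] [ 0.0059 -0.0004  0.0045]
```

>>> servo_tool(increments=[{"slide": [0,0,-10],"dr": [0,0,0],"jaw": 1},{"slide": [0,0,-35],"dr": [0,0,0],"jaw": 1},{"slide": [0,0,-75],"dr": [0,0,0],"jaw": 1},{"slide": [0,0,-120],"dr": [0,0,0],"jaw": 1},{"slide": [5,-2,-165],"dr": [0,0,0],"jaw": 1},{"slide": [30,-8,-195],"dr": [0.001,0,0.001],"jaw": 1},{"slide": [70,-18,-203],"dr": [0.003,0,0.002],"jaw": 1},{"slide": [115,-30,-203],"dr": [0.004,0,0.003],"jaw": 1},{"slide": [160,-42,-203],"dr": [0.005,0,0.004],"jaw": 1},{"slide": [200,-52,-203],"dr": [0.006,0,0.0045],"jaw": 1},{"slide": [222,-57,-203],"dr": [0.006,0,0.0045],"jaw": 1},{"slide": [228,-58.8,-200],"dr": [0.006,0,0.0045],"jaw": 1},{"slide": [228,-58.8,-185],"dr": [0.006,0,0.0045],"jaw": 1},{"slide": [228,-58.8,-165],"dr": [0.006,0,0.0045],"jaw": 1},{"slide": [228,-58.8,-145],"dr": [0.006,0,0.0045],"jaw": 1},{"slide": [228,-58.8,-138],"dr": [0.006,0,0.0045],"jaw": 1},{"slide": [228,-58.8,-138],"dr": [0.006,0,0.0045],"jaw": 1},{"slide": [228,-58.8,-138],"dr": [0.006,0,0.0045],"jaw": 1}])

```text
t: 29.2
tool_pos: [0.4898, 0.279, 0.3468]
orientation: [-2.172, -2.27, -0.0]
force: [-0.1, -0.1, -2.2]
opening: 0.0134
gripper_force: 40.0
```

```bash
python3 - <<'E'
from wp import *
s=log();print(s['tool_pos'],s['t'],s['force'],s['wrist_torque'])
g=np.load('lidgrasp.npz');Mg=R.from_rotvec(g['o']).as_matrix()
for z in (.008,.0025,0): print(z,*delta(g['p']+np.array([0,0,z]),Mg))
E
```

```text
[0.48983829 0.27895118 0.34680155] 29.2 [-0.13001747 -0.0611413  -2.20067281] [ 0.01982634 -0.09645921 -0.02579563]
0.008 [ 0.7 -0.5 12.1] [ 0.0001 -0.0004 -0.0009]
0.0025 [ 0.7 -0.5 17.6] [ 0.0001 -0.0004 -0.0009]
0 [ 0.7 -0.5 20.1] [ 0.0001 -0.0004 -0.0009]
```

>>> servo_tool(increments=[{"slide": [0.5,-0.4,4],"dr": [0,0,0],"jaw": 1},{"slide": [0.7,-0.5,8],"dr": [0,0,0],"jaw": 1},{"slide": [0.7,-0.5,12],"dr": [0,0,0],"jaw": 1},{"slide": [0.7,-0.5,15],"dr": [0,0,0],"jaw": 1},{"slide": [0.7,-0.5,17],"dr": [0,0,0],"jaw": 1},{"slide": [0.7,-0.5,18.5],"dr": [0,0,0],"jaw": 1},{"slide": [0.7,-0.5,18.5],"dr": [0,0,0],"jaw": 1}])

```text
t: 29.9
tool_pos: [0.4889, 0.2804, 0.329]
orientation: [-2.17, -2.271, -0.001]
force: [-2.8, -1.7, 4.9]
opening: 0.0136
gripper_force: 40.0
```

>>> servo_tool(increments=[{"slide": [0,0,0],"dr": [0,0,0],"jaw": 0.8},{"slide": [0,0,0],"dr": [0,0,0],"jaw": 0.5},{"slide": [0,0,0],"dr": [0,0,0],"jaw": 0.2},{"slide": [0,0,0],"dr": [0,0,0],"jaw": 0},{"slide": [0,0,0],"dr": [0,0,0],"jaw": 0},{"slide": [0,0,0],"dr": [0,0,0],"jaw": 0},{"slide": [0,0,-10],"dr": [0,0,0],"jaw": 0},{"slide": [0,0,-40],"dr": [0,0,0],"jaw": 0},{"slide": [0,0,-80],"dr": [0,0,0],"jaw": 0},{"slide": [30,0,-110],"dr": [0,0,0],"jaw": 0},{"slide": [-75,0,-130],"dr": [0,0,0],"jaw": 0},{"slide": [-120,0,-140],"dr": [0,0,0],"jaw": 0},{"slide": [-165,0,-140],"dr": [0,0,0],"jaw": 0},{"slide": [-210,0,-140],"dr": [0,0,0],"jaw": 0},{"slide": [-250,0,-140],"dr": [0,0,0],"jaw": 0},{"slide": [-280,0,-140],"dr": [0,0,0],"jaw": 0},{"slide": [-280,0,-140],"dr": [0,0,0],"jaw": 0},{"slide": [-280,0,-140],"dr": [0,0,0],"jaw": 0}])

```text
t: 31.7
tool_pos: [0.5015, -0.0012, 0.4685]
orientation: [2.175, 2.267, 0.001]
force: [-0.3, -0.1, -0.2]
opening: 0.0929
gripper_force: 0.0
```

```bash
python3 - <<'E'
from wp import *
s=log();print(s['tool_pos'],s['t'],s['force'],s['opening'])
im,d=read_camera('top');c=camera_params('top');f=np.load('top0.npz')
V,U=np.mgrid[:480,:640]
def rep(im,d):
    P=cast(c,U.ravel(),V.ravel(),depth=d.ravel()).reshape(480,640,3);b=np.zeros((480,640),bool);b[262:288,190:245]=1
    m=b&(im.max(2)<60);q=cast(c,U[m],V[m],.166);print('bar',cv2.minAreaRect((q[:,:2]*1000).astype(np.float32)))
    pl=(abs(P[:,:,0]-.4893)<.055)&(abs(P[:,:,1]-.2797)<.08)&(P[:,:,2]<.15)&(P[:,:,2]>.1);x=P[pl];A=np.c_[x[:,:2]-CL,np.ones(len(x))];print('plate',np.linalg.lstsq(A,x[:,2],rcond=None)[0])
rep(f['im'],f['d']);rep(im,d)
df=np.abs(im.astype(int)-f['im']).max(2)>60;df=cv2.morphologyEx(df.astype(np.uint8),cv2.MORPH_OPEN,np.ones((3,3)))
n,_,st,ce=cv2.connectedComponentsWithStats(df);print([(c_.round().tolist(),int(x[4])) for c_,x in zip(ce[1:],st[1:]) if x[4]>15])
save('top6',im)
E
```

```text
[ 0.50152685 -0.00117862  0.46854807] 31.7 [-0.32364856 -0.06858341 -0.15207841] 0.09292769841459479
bar ((489.35089111328125, 279.2317810058594), (12.85132884979248, 87.53429412841797), 2.6145665645599365)
plate [ 0.0021717  -0.00065435  0.13265939]
bar ((489.34906005859375, 279.2715759277344), (12.85132884979248, 87.61396026611328), 2.6145665645599365)
plate [-0.00047702  0.00300624  0.13270283]
[([358.0, 228.0], 1088), ([425.0, 250.0], 363), ([331.0, 252.0], 24), ([353.0, 295.0], 2051), ([399.0, 270.0], 49), ([313.0, 272.0], 21), ([312.0, 283.0], 32), ([365.0, 386.0], 3438), ([544.0, 440.0], 11539), ([309.0, 424.0], 41), ([302.0, 426.0], 21), ([315.0, 431.0], 45), ([290.0, 435.0], 45), ([369.0, 433.0], 62), ([342.0, 459.0], 3075), ([289.0, 448.0], 24)]
```

View pics/top6.png

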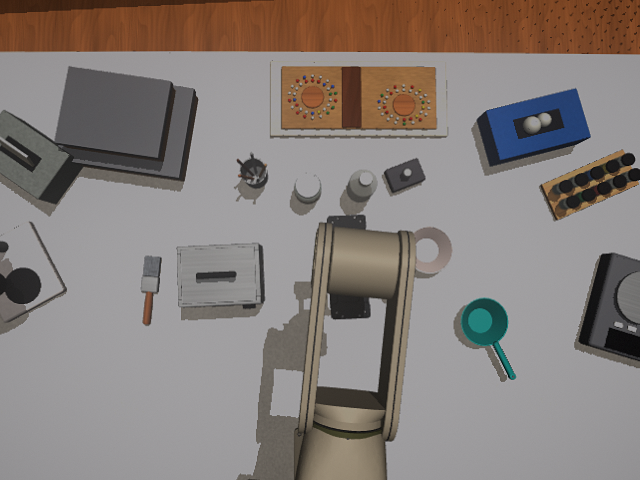

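The lid is level and back at its starting position and height at (216,275). The dish stands empty at (430,250), the other things in view are where they were, and the arm touches nothing. I hand the job in.

```bash
python3 -c "
from plant import *
print(close_job())"
```

```text
the job is handed in; nothing more can be done
None
```

The job is handed in at about 32 s of the 72 s: all six beads are in the basket, the empty dish is upright back at its place on the bench, the lid is fully home, and no bystander was seen to have moved.

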